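# Stir the drying balls in the lidded bowl

### The arm

A 6-joint arm with a two-finger parallel gripper is mounted at the origin on the work surface. World frame = base frame: x ahead of the robot, y to its left, z up, the work surface at z = 0. Lengths are in m, angles in rad, forces in N, time in s.
With the tool pointing down it reaches from about 0.35 to 0.925 m from the base axis. Payload 6.4 kg.
Tool frame: the origin (TCP) lies on the centre line of the jaws, within the pads' length; the fingertips stand 25 mm ahead of it and the grasp point (between the pads) lies 6 mm ahead of it; z points along the fingers, y is the line along which they close (so a half turn about z gives the same grasp; the last joint's range is limited). The gripper opens to 94 mm and grips with 3 to 60 N. Pads are 16 mm wide; open, the fingers measure 119 mm over their backs; the gripper's body (75 mm by 177 mm) begins 78 mm behind the grasp point.
Start: joints at [-1.31, 0.245, 1.558, -0, 1.339, -0.174], TCP at [0.274, -0.59, 0.23] pointing down, gripper open.
Joint ranges: [-3.13, 3.13], [-1.02, 2.26], [0.13, 2.54], [-0.95, 4.09], [0.21, 2.88], [-2.74, 2.74]. Speed limits (rad/s): [2.57, 2.57, 3.14, 3.14, 3.14, 3.14].

### API

Orientations are given as a unit quaternion [x, y, z, w].
In Python, from cell import observe, camera, camera_params, finish_job gives the robot as it stands.
- The arm moves only by the tool move_arm, never from a script. Its argument "increments" is a list of rows, each an object with "rot": the turn, a rotation vector about the tool's x, y, z each as a share of 1.5 rad, from -1 to 1, a list of three; "delta_pos": the shift along the tool's x, y, z each as a share of 300 mm, from -1 to 1, a list of three; "hand": the finger opening in mm, from 0 to 94. In form: [{"rot": [wx, wy, wz], "delta_pos": [x, y, z], "hand": hand}, ...]. A call has 1 to 12 rows; each row is the pose to reach, as a shift and turn from the pose commanded when the call began, along the tool's axes at that moment; what a row does not reach only later rows make up. A row lasts 1/12 s, in which the tool goes at most 41.7 mm and 7.16 degrees, less where a joint would pass 70% of its speed; a pose out of reach is approached as far as the arm can. A call with a number of a shift or a turn outside -1 to 1 is refused whole. A call with a gripper value outside its range is refused whole. The fingers move at their own pace and stop on an object; the grip force is fixed at half the most. Time passes only in rows, so rows that repeat a pose let the fingers close. It gives the time, the measured TCP pose, the force, the opening and the grip force at its end, in the units of the state.
- observe(): the state, without advancing time (a new reading comes with each control period).
- camera(name): name is "side" or "top" or "wrist"; returns the picture (384x512x3 uint8, blue, green, red); there is no depth.
- camera_params(name): a dict with "fovy" (degrees; the focal length in pixels is half the picture's height over the tangent of half this angle, whatever the lens; pixels are square), "cx", "cy" (the principal point, pixels), "view" (4x4, takes a point from world to camera coordinates). Camera axes: x right, y up, looking along -z (the intrinsics and any distortion apply to the point x, -y, -z); pixel columns grow to the right and rows downward; lengths in m; the calibration is good to about 2 mm. A picture is of the moment at which its call begins: read the wrist's pose just before it. camera_params takes no time and is no camera call; for the wrist camera it gives the pose at the moment of the call.
- finish_job(): hands the job in; it is judged then, once.
The state is a dict: "time_s": time; "joints": joint angles; "qd": joint speeds; "effort": joint torques, N m; "ee_pos": TCP position; "eef_rot": TCP orientation; "ft_force": force on the tool from outside, world axes, zero at the start; "torque": the same for the moment, N m; "width": opening from 0.0 (shut) to 1.0 (fully open); "gripper_force": force on a finger pad.
Only numpy, scipy, OpenCV 4.12 (cv2) and the standard library are available. Lean on these libraries where they do the work, as an engineer would, in place of code of your own. Each camera call takes 0.05 s, during which the arm holds its last target. There are 200 camera calls.

### The job

The wooden balls drying in the lidded steel bowl must not stick together: set the lid down on the round cork pad, take the stirring rod from its stand and stir the balls three full turns counter-clockwise as seen from above, with the rod's foot down near the bowl's floor and well out from the middle. Then stand the rod back in its hole and put the lid properly back on the bowl. Keep every ball in the bowl, don't drag or tip the bowl, don't drop the lid or the rod, and leave the other things on the bench where they are.

Things in the scene. Friction and masses are not known exactly. Their poses are not given: they have to be found in the camera images.
- bowl: steel mixing bowl, loose, about 1.5 kg, round, 60 mm high, mouth 152 mm outside and 142 mm inside diameter, walls 5 mm thick; flat inner floor 86 mm across, 6 mm above its underside, from which the wall rises at 45 degrees to a height of 20 mm and then steeply to the rim. Origin: centre of the underside; z up
- lid: loose plywood lid, about 180 g: round plate 162 mm diameter and 8 mm thick; below it a round lip 122 mm diameter, 8 mm high, that drops loosely into the bowl's mouth; on top in the middle an upright wooden knob 28 mm diameter, 36 mm high. Origin: centre of the lip's underside; z up. Plate top at z 16 mm, knob top at z 52 mm. On the bowl its origin is 53 mm above the bowl's
- rod: wooden stirring rod, loose, about 90 g, standing upright in the stand at the start: round dowel 16 mm diameter and 87 mm long with a square grip above it, 26 x 26 mm, from 85 to 150 mm above the foot. Origin: centre of the foot's underside; z along the rod up to the grip; x and y square to the grip's flats
- rod_foot (a point): centre of the rod's lower end (same point as the rod's origin)
- stand: fixed wooden block 70 mm (x) by 150 mm (y), 60 mm high, with the hole for the rod at y -40 mm, and a stubby brush fixed at y +40 mm that rises to 95 mm above the bench. Origin: centre of the underside; z up
- stand_hole (a point): centre of the mouth of the rod's hole in the stand's top, 60 mm above the bench; hole 26 mm diameter, 50 mm deep, upright
- pad: round cork pad, fixed flat on the bench, 170 mm diameter, 5 mm thick, the place for the lid while it is off. Origin: centre of the underside
- ball0_center (a point): centre of a wooden ball 26 mm in diameter, 12 g, one of six alike lying on the bowl's floor
- ball1_center (a point): centre of a wooden ball 26 mm in diameter, 12 g, one of six alike lying on the bowl's floor
- ball2_center (a point): centre of a wooden ball 26 mm in diameter, 12 g, one of six alike lying on the bowl's floor
- ball3_center (a point): centre of a wooden ball 26 mm in diameter, 12 g, one of six alike lying on the bowl's floor
- ball4_center (a point): centre of a wooden ball 26 mm in diameter, 12 g, one of six alike lying on the bowl's floor
- ball5_center (a point): centre of a wooden ball 26 mm in diameter, 12 g, one of six alike lying on the bowl's floor
- bin: bystander: red plastic bin with screws, fixed, 100 (x) x 130 (y) x 45 mm high. Origin: centre of the underside
- glue: bystander: white glue bottle, loose, 58 mm diameter, 210 mm high, upright. Origin: centre of the underside
- tin: bystander: wax tin, loose, 76 mm diameter, 100 mm high, upright. Origin: centre of the underside
- cup: bystander: cardboard pencil cup, fixed, 68 mm diameter, 95 mm high, pencils up to 170 mm. Origin: centre of the underside
- tape: bystander: tape measure case, loose, 65 x 70 x 38 mm high. Origin: centre of the underside
- drill: bystander: cordless drill lying on its side, fixed, about 190 (x) x 200 (y) x 55 mm high. Origin: about its middle, on the bench
- hammer: bystander: hammer lying on the bench, loose, 220 mm long along its x, head at +x, under 40 mm high. Origin: middle of its length, on the bench
There are look-alikes about, which are no part of the job. What is shaped like the rod but turquoise or yellow is not meant.

How it is judged:
By the outcome, as a careful person would: the job done as asked, in the order asked, and still so for the second after the job is handed in, with the robot touching nothing.
It also fails if it takes over 72 s, if anything falls off the work surface, if the arm or the gripper's body presses on something with over 40 N, if the wrist force passes 120 N, or if a joint passes its speed limit or range.

## Working session

There is one attempt and no reset: what is moved stays moved. The work goes in short steps, Python scripts to look and compute and a tool call to move; the robot and the scene stay as the last step left them, time stands still between calls to the robot, and variables do not carry over. Pictures are saved under pics/ and viewed, at most 10 in all, crops included, and the job is handed in when it is done.

Besides the shell and the picture viewer there is one more tool, called in YAML: its name, and indented under it one key for each argument. move_arm: Moves the arm, as the interface text tells. Its arguments: {"type":"object","properties":{"increments":{"type":"array","items":{"type":"object","properties":{"rot":{"type":"array","items":{"type":"number","minimum":-1,"maximum":1}},"delta_pos":{"type":"array","items":{"type":"number","minimum":-1,"maximum":1}},"hand":{"type":"number"}}}}},"required":["increments"]}

```bash
mkdir -p pics; ls; cat > h.py <<'E'
import numpy as np, cv2
from cell import observe, camera, camera_params
from scipy.spatial.transform import Rotation as R
def shot(n,f):
    p=camera_params(n); im=camera(n); cv2.imwrite('pics/'+f+'.png',im); np.savez('pics/'+f+'.npz',**{k:np.array(v) for k,v in p.items() if not isinstance(v,(str,type(None)))}); return im,p
E
python3 - <<'E'
from h import *
print(observe())
for n in('side','top'):
    im,p=shot(n,n+'0'); print(p)
a=cv2.imread('pics/side0.png');b=cv2.imread('pics/top0.png')
E
```

```text
pics
{'time_s': 0.0, 'joints': array([-1.31009699e+00,  2.45784591e-01,  1.55898048e+00, -4.14640457e-05,
        1.33868313e+00, -1.74088752e-01]), 'qd': array([-0.00073319, -0.00164751, -0.00083391, -0.00154121, -0.0003545 ,
       -0.00142885]), 'effort': array([ 2.72081947e-03, -4.15840423e+01, -3.14596546e+01,  6.85276184e-02,
        3.32587806e-02, -1.62243864e-04]), 'ee_pos': array([ 0.27365295, -0.58899236,  0.2293822 ]), 'eef_rot': array([ 9.76461379e-01,  2.15690319e-01, -6.03176672e-05, -9.26031043e-04]), 'ft_force': array([-0.85375371, -0.40469317, -0.04028854]), 'torque': array([ 0.03488876, -0.02235267,  0.01063546]), 'gripper_force': 0.0, 'width': 1.0015830624129387}
{'fovy': 54.673349506875795, 'cx': 259.5039033078939, 'cy': 192.39468728488947, 'view': array([[-0.85972412, -0.51074555,  0.00366327,  0.44322682],
       [ 0.38900329, -0.65011722,  0.65270517, -0.31374369],
       [-0.33098471,  0.5625714 ,  0.75760315, -0.8931357 ],
       [ 0.        ,  0.        ,  0.        ,  1.        ]])}
{'fovy': 44.7065203229746, 'cx': 247.23622301335752, 'cy': 190.8712150235253, 'view': array([[ 0.00573924, -0.99993137, -0.01021314, -0.04884158],
       [ 0.98243384,  0.00373317,  0.18657389, -0.57325006],
       [-0.18652296, -0.01110452,  0.98238784, -1.28946532],
       [ 0.        ,  0.        ,  0.        ,  1.        ]])}
```

View pics/top0.png

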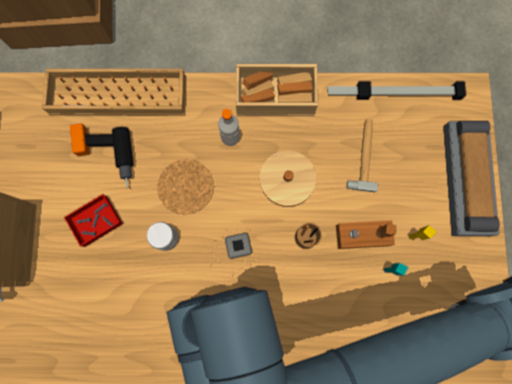

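View pics/side0.png

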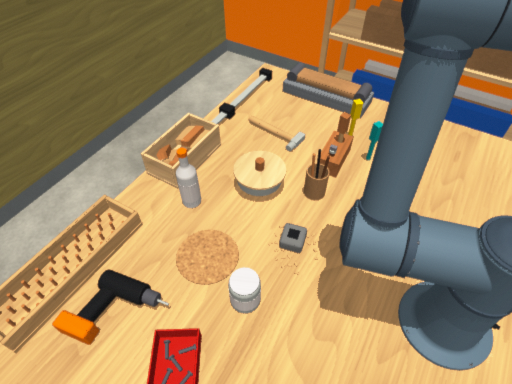

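The top view shows the lid on the bowl with its knob at (288,176), the pad at (186,187) and the stand at (366,235). Three things could be taken for the rod in the top view:
- the brown one in the stand at (389,230)
- a yellow one at (425,232)
- a turquoise one at (397,269)

I choose the brown one and will check it in a crop.

```bash
python3 - <<'E'
from h import *
s=cv2.imread('pics/side0.png');t=cv2.imread('pics/top0.png')
f=lambda im,x,y,w,h,k:cv2.resize(im[y:y+h,x:x+w],None,fx=k,fy=k,interpolation=cv2.INTER_CUBIC)
A=f(t,330,210,100,70,4);B=f(s,300,90,100,100,4);
A=cv2.copyMakeBorder(A,0,120,0,0,cv2.BORDER_CONSTANT)
cv2.imwrite('pics/c1.png',np.hstack([A,B]))
E
```

```text
(no output)
```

View pics/c1.png

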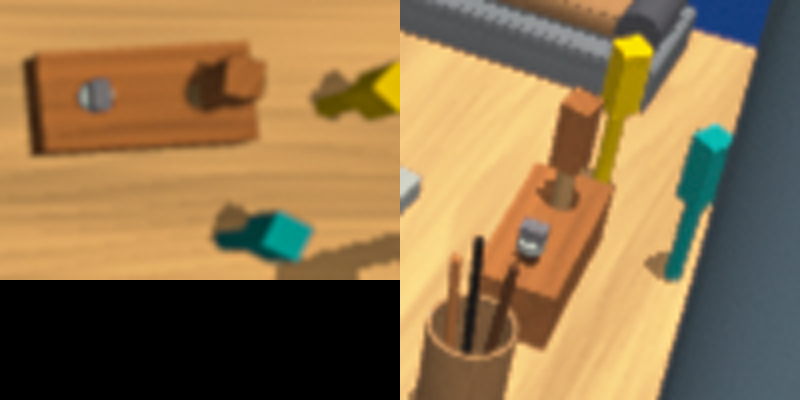

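The crop shows the brown rod in the stand's hole, with its grip top at top-view (391,229.5) and side-view (345.5,115.5). The brush is at the other end of the stand. The yellow and turquoise rods stand free on the bench.

```bash
cat >> h.py <<'E'
def ray(p,u,v):
    f=192/np.tan(np.radians(float(p['fovy']))/2); V=np.array(p['view']); Rm=V[:3,:3]
    d=Rm.T@np.array([(u-p['cx'])/f,-(v-p['cy'])/f,-1.]); return -Rm.T@V[:3,3], d/np.linalg.norm(d)
def onz(p,u,v,z):
    c,d=ray(p,u,v); return c+d*(z-c[2])/d[2]
def tri(obs):
    A=0;b=0;rs=[ray(*o) for o in obs]
    for c,d in rs:
        P=np.eye(3)-np.outer(d,d);A=A+P;b=b+P@c
    x=np.linalg.solve(A,b); return x,[np.linalg.norm((np.eye(3)-np.outer(d,d))@(x-c)) for c,d in rs]
def proj(p,X):
    V=np.array(p['view']);f=192/np.tan(np.radians(float(p['fovy']))/2); q=V[:3,:3]@X+V[:3,3]; return np.array([p['cx']+f*q[0]/-q[2],p['cy']-f*q[1]/-q[2]])
def ell(im,lo,hi,box):
    x,y,w,h=box; m=cv2.inRange(cv2.cvtColor(im[y:y+h,x:x+w],cv2.COLOR_BGR2HSV),lo,hi)
    m=cv2.morphologyEx(m,cv2.MORPH_CLOSE,np.ones((5,5)))
    c=max(cv2.findContours(m,0,1)[0],key=cv2.contourArea); (a,b),s,an=cv2.fitEllipse(cv2.convexHull(c)); return a+x,b+y,s
E
python3 - <<'E'
from h import *
np.set_printoptions(precision=4,suppress=True)
s,t=np.load('pics/side0.npz'),np.load('pics/top0.npz')
for n,a,b in [('knob',(288.5,174.5),(259.5,160)),('pad',(186,187),(208,256)),('rodtop',(390.9,229.5),(345.5,115.5)),('brush',(354,234),(333,148)),('yel',(429,231),(357,100)),('turq',(402,269.5),(378,124)),('cup',(308,236),(318,170)),('tin',(159,235),(244,275)),('glue',(227,115),(183,152)),('tape',(238,244),(293,232)),('lidplate',(287.8,178.5),(260,172))]:
    print(n,*tri([(t,*a),(s,*b)]))
print([onz(t,330+x/4,210+y/4,.06) for x,y in[(38,55),(247,42),(257,138),(45,152)]])
E
```

```text
knob [ 0.6112 -0.1611  0.1037] [np.float64(0.00044234314666167054), np.float64(0.0004423431466618781)]
pad [ 0.5958  0.139  -0.0022] [np.float64(0.0005970080690487896), np.float64(0.0005970080690487851)]
rodtop [ 0.4533 -0.4211  0.1588] [np.float64(0.0005854405061434804), np.float64(0.0005854405061434508)]
brush [ 0.4485 -0.3403  0.0877] [np.float64(0.0009822500171867208), np.float64(0.0009822500171866927)]
yel [ 0.4514 -0.5199  0.1567] [np.float64(0.0019450078015223235), np.float64(0.001945007801522386)]
turq [ 0.3528 -0.447   0.1486] [np.float64(0.0022219763148443486), np.float64(0.0022219763148444505)]
cup [ 0.4418 -0.2116  0.1055] [np.float64(0.0020658751973646034), np.float64(0.0020658751973646207)]
tin [0.4413 0.1905 0.12  ] [np.float64(0.002178025466634158), np.float64(0.0021780254666341017)]
glue [0.7476 0.0066 0.2052] [np.float64(6.22603788314571e-05), np.float64(6.226037883149997e-05)]
tape [ 0.4219 -0.0206  0.0434] [np.float64(2.6131781101228593e-05), np.float64(2.613178110125407e-05)]
lidplate [ 0.611  -0.1633  0.0505] [np.float64(5.647083574024865e-06), np.float64(5.6470835739662165e-06)]
[array([ 0.4789, -0.3069,  0.06  ]), array([ 0.4888, -0.4542,  0.06  ]), array([ 0.4214, -0.4577,  0.06  ]), array([ 0.4109, -0.3096,  0.06  ])]
```

Two-view heights hold up: knob top 0.104 against 0.105, rod top 0.159 against 0.160, pad about 0. I'll go above the stand on the way and look from close by.

move_arm:
  increments:
    - {"rot":[0,0,0],"delta_pos":[0.37,-0.14,-0.12],"hand":94}
    - {"rot":[0,0,0],"delta_pos":[0.74,-0.28,-0.23],"hand":94}
    - {"rot":[0,0,0],"delta_pos":[0.74,-0.28,-0.23],"hand":94}
    - {"rot":[0,0,0],"delta_pos":[0.74,-0.28,-0.23],"hand":94}
    - {"rot":[0,0,0],"delta_pos":[0.74,-0.28,-0.23],"hand":94}
    - {"rot":[0,0,0],"delta_pos":[0.74,-0.28,-0.23],"hand":94}
    - {"rot":[0,0,0],"delta_pos":[0.74,-0.28,-0.23],"hand":94}
    - {"rot":[0,0,0],"delta_pos":[0.74,-0.28,-0.23],"hand":94}
    - {"rot":[0,0,0],"delta_pos":[0.74,-0.28,-0.23],"hand":94}

```text
time_s: 0.85
ee_pos: [0.4393, -0.4199, 0.2987]
eef_rot: [0.976, 0.216, -0.0, -0.0]
ft_force: [-1.4, -1.0, 0.1]
width: 0.999
gripper_force: 0.0
```

```bash
python3 - <<'E'
from h import *
print(observe()['ee_pos'],observe()['eef_rot'],observe()['joints'])
im,p=shot('wrist','w1');print(p)
E
```

```text
[ 0.43931247 -0.41990576  0.29866281] [ 9.76453162e-01  2.15728620e-01 -4.39721811e-04 -4.38344961e-04] [-9.48978952e-01  9.93278825e-02  1.59814964e+00 -4.67258037e-04
  1.44526715e+00  1.87000140e-01]
{'fovy': 68.72153689812895, 'cx': 257.739229957004, 'cy': 193.53055669171425, 'view': array([[ 4.21455298e-01, -9.06849178e-01, -7.84608902e-06,
        -5.65730907e-01],
       [ 8.75479416e-01,  4.06878555e-01, -2.60740549e-01,
        -1.68372029e-01],
       [ 2.36455545e-01,  1.09883617e-01,  9.65408911e-01,
        -5.15392957e-01],
       [ 0.00000000e+00,  0.00000000e+00,  0.00000000e+00,
         1.00000000e+00]])}
```

View pics/w1.png

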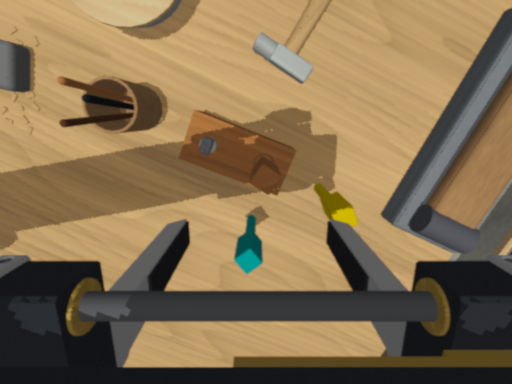

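The wrist view shows the rod's grip at about (265,175) in the stand, the brush at (207,146), turquoise at (250,255) and yellow at (340,210). I'll enlarge the grip for its yaw.

```bash
python3 - <<'E'
from h import *
t=cv2.imread('pics/w1.png')
cv2.imwrite('pics/c2.png',cv2.resize(t[100:200,170:303],None,fx=6,fy=6,interpolation=cv2.INTER_CUBIC))
E
```

```text
(no output)
```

View pics/c2.png

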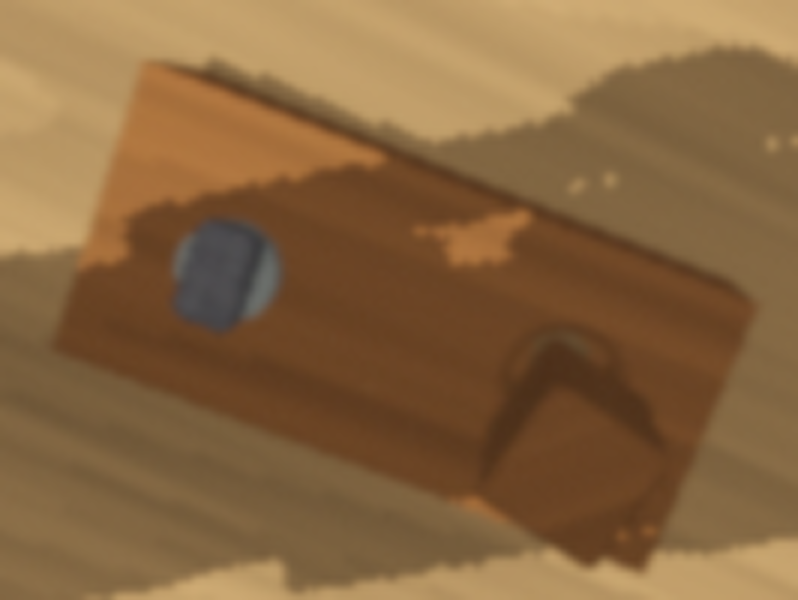

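The crop shows the grip's top square with corners at crop (565,380), (665,455), (585,563) and (482,488), turned against the stand.

```bash
python3 - <<'E'
from h import *
np.set_printoptions(precision=4,suppress=True)
p=np.load('pics/w1.npz'); t=np.load('pics/top0.npz')
g=lambda L,z:np.array([onz(p,170+(x+.5)/6-.5,100+(y+.5)/6-.5,z) for x,y in L])
q=g([(565,380),(665,455),(585,563),(482,488)],.16);print(q,q.mean(0))
e=np.roll(q,-1,0)-q;print(np.linalg.norm(e,axis=1),np.degrees(np.arctan2(e[:,1],e[:,0])))
s=g([(145,62),(757,303),(640,572),(55,345)],.06);print(s,s.mean(0));e=np.roll(s,-1,0)-s;print(np.linalg.norm(e,axis=1),np.degrees(np.arctan2(e[:,1],e[:,0])))
print(tri([(t,390.9,229.5),(p,170+574/6,100+472/6)]))
print(proj(p,np.array([.4393,-.4199,.2927])))
E
```

```text
[[ 0.4687 -0.413   0.16  ]
 [ 0.4641 -0.4348  0.16  ]
 [ 0.4402 -0.4304  0.16  ]
 [ 0.4449 -0.4078  0.16  ]] [ 0.4545 -0.4215  0.16  ]
[0.0223 0.0243 0.0231 0.0243] [-101.9979  169.6846   78.0838  -12.2428]
[[ 0.4806 -0.3057  0.06  ]
 [ 0.4905 -0.4543  0.06  ]
 [ 0.4207 -0.458   0.06  ]
 [ 0.4126 -0.3099  0.06  ]] [ 0.4511 -0.382   0.06  ]
[0.149  0.0699 0.1483 0.0681] [ -86.1902 -176.9811   93.1395    3.5648]
(array([ 0.4532, -0.4227,  0.1541]), [np.float64(9.04114990772113e-05), np.float64(9.041149907717078e-05)])
[258.0569 243.1578]
```

The rod's flats lie at -11.5° and 78.5°, and its position agrees with the first measurement. I'll turn the tool to that yaw for the whole job and go above the knob.

move_arm:
  increments:
    - {"rot":[0,0,0.2],"delta_pos":[0.44,-0.27,0.0],"hand":94}
    - {"rot":[0,0,0.424],"delta_pos":[0.883,-0.54,0.1],"hand":94}
    - {"rot":[0,0,0.424],"delta_pos":[0.883,-0.54,0.1],"hand":94}
    - {"rot":[0,0,0.424],"delta_pos":[0.883,-0.54,0.1],"hand":94}
    - {"rot":[0,0,0.424],"delta_pos":[0.883,-0.54,0.1],"hand":94}
    - {"rot":[0,0,0.424],"delta_pos":[0.883,-0.54,0.15],"hand":94}
    - {"rot":[0,0,0.424],"delta_pos":[0.883,-0.54,0.25],"hand":94}
    - {"rot":[0,0,0.424],"delta_pos":[0.883,-0.54,0.362],"hand":94}
    - {"rot":[0,0,0.424],"delta_pos":[0.883,-0.54,0.362],"hand":94}
    - {"rot":[0,0,0.424],"delta_pos":[0.883,-0.54,0.362],"hand":94}
    - {"rot":[0,0,0.424],"delta_pos":[0.883,-0.54,0.362],"hand":94}

```text
time_s: 1.82
ee_pos: [0.6104, -0.1619, 0.1887]
eef_rot: [0.995, -0.101, -0.002, -0.001]
ft_force: [0.5, 0.1, 0.9]
width: 0.999
gripper_force: 0.0
```

```bash
python3 - <<'E'
from h import *
print(observe()['ee_pos'],R.from_quat(observe()['eef_rot']).as_matrix()[:2],observe()['joints'])
im,p=shot('wrist','w2')
t=cv2.imread('pics/top0.png');T=np.load('pics/top0.npz')
print(proj(p,np.array([.6112,-.1611,.105])), proj(p,np.array([.5958,.139,0])))
shot('top','top1')
E
```

```text
[ 0.61043436 -0.16189327  0.18866528] [[ 0.97968742 -0.20048332 -0.00435817]
 [-0.2004785  -0.97969692  0.00152115]] [-4.38301545e-01  2.43947565e-01  1.63802108e+00 -4.95352218e-04
  1.26421585e+00  1.33449523e+00]
[256.85344303 204.45917984] [ 36.43025138 235.01661849]
```

View pics/w2.png

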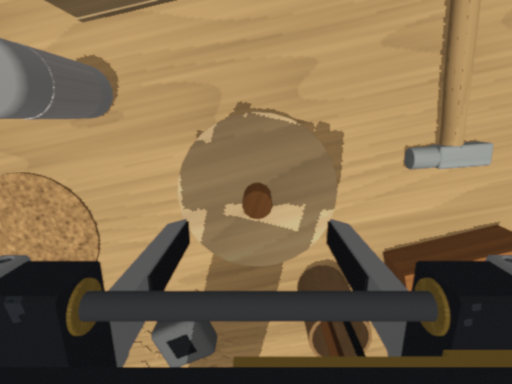

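The wrist view shows the knob's top at about (257,198), midway between the fingers in their closing direction, with the lid spanning columns 180–340 and rows 110–265. The pencil cup at (335,330), the tape and the bottle are clear.

```bash
python3 - <<'E'
from h import *
np.set_printoptions(precision=4,suppress=True)
p=np.load('pics/w2.npz');T=np.load('pics/top0.npz');S=np.load('pics/side0.npz')
for v in(196,198,200): print(onz(p,257,v,.105))
print(tri([(p,257,198),(S,259.5,160)]),tri([(p,257,198),(T,288.5,174.5)]))
L=[onz(p,180,185,.069),onz(p,340,185,.069),onz(p,260,110,.069),onz(p,260,265,.069)];print(np.array(L))
# pad & lid by colour in top
t=cv2.imread('pics/top0.png');h=cv2.cvtColor(t,cv2.COLOR_BGR2HSV)
print(h[187,186],h[187,225],h[185,275],h[215,288])
for f,box in(('top0',(150,150,75,75)),):
    im=t; x,y,w,hh=box
    g=cv2.GaussianBlur(im,(5,5),0)[y:y+hh,x:x+w,0].astype(int); m=(g<110).astype('uint8')
    ys,xs=np.nonzero(m); 
c=cv2.HoughCircles(cv2.cvtColor(t,cv2.COLOR_BGR2GRAY),cv2.HOUGH_GRADIENT,1,40,param1=80,param2=18,minRadius=24,maxRadius=32);print(c)
if c is not None:
    for u,v,r in c[0]: print(u,v,r,onz(T,u,v,.005),onz(T,u,v,.069))
E
```

```text
[ 0.6188 -0.1628  0.105 ]
[ 0.617  -0.1624  0.105 ]
[ 0.6152 -0.1621  0.105 ]
(array([ 0.6145, -0.1631,  0.1002]), [np.float64(0.001452545957251161), np.float64(0.00145254595725111)]) (array([ 0.6134, -0.1619,  0.0925]), [np.float64(0.00024332803368451098), np.float64(0.0002433280336845149)])
[[ 0.6356 -0.0873  0.069 ]
 [ 0.6034 -0.2447  0.069 ]
 [ 0.6903 -0.1803  0.069 ]
 [ 0.5318 -0.1482  0.069 ]]
[ 15 153 195] [ 17 145 206] [ 19 118 229] [ 17 143 221]
[[[286.5 176.5  27. ]
  [183.5 185.5  25.7]]]
286.5 176.5 27.0 [ 0.627 -0.163  0.005] [ 0.6128 -0.1582  0.069 ]
183.5 185.5 25.7 [0.5984 0.1454 0.005 ] [0.5855 0.1357 0.069 ]
```

move_arm:
  increments:
    - {"rot":[0,0,0],"delta_pos":[0.012,0.002,0.08],"hand":70}
    - {"rot":[0,0,0],"delta_pos":[0.012,0.002,0.16],"hand":70}
    - {"rot":[0,0,0],"delta_pos":[0.012,0.002,0.23],"hand":70}
    - {"rot":[0,0,0],"delta_pos":[0.012,0.002,0.27],"hand":70}
    - {"rot":[0,0,0],"delta_pos":[0.012,0.002,0.296],"hand":60}
    - {"rot":[0,0,0],"delta_pos":[0.012,0.002,0.296],"hand":10}
    - {"rot":[0,0,0],"delta_pos":[0.012,0.002,0.296],"hand":10}
    - {"rot":[0,0,0],"delta_pos":[0.012,0.002,0.296],"hand":10}
    - {"rot":[0,0,0],"delta_pos":[0.012,0.002,0.296],"hand":10}
    - {"rot":[0,0,0],"delta_pos":[0.012,0.002,0.296],"hand":10}
    - {"rot":[0,0,0],"delta_pos":[0.012,0.002,0.296],"hand":10}
    - {"rot":[0,0,0],"delta_pos":[0.012,0.002,0.296],"hand":10}

```text
time_s: 2.92
ee_pos: [0.6157, -0.1627, 0.103]
eef_rot: [0.995, -0.1, 0.001, 0.0]
ft_force: [-0.6, 0.7, 2.4]
width: 0.292
gripper_force: 30.0
```

move_arm:
  increments:
    - {"rot":[0,0,0],"delta_pos":[0,0,-0.03],"hand":10}
    - {"rot":[0,0,0],"delta_pos":[0,0,-0.06],"hand":10}
    - {"rot":[0,0,0],"delta_pos":[0,0,-0.1],"hand":10}
    - {"rot":[0,0,0],"delta_pos":[0,0,-0.15],"hand":10}
    - {"rot":[0,0,0],"delta_pos":[0,0,-0.2],"hand":10}
    - {"rot":[0,0,0],"delta_pos":[0,0,-0.25],"hand":10}
    - {"rot":[0,0,0],"delta_pos":[0,0,-0.25],"hand":10}
    - {"rot":[0,0,0],"delta_pos":[0,0,-0.25],"hand":10}

```text
time_s: 3.58
ee_pos: [0.6159, -0.1629, 0.1787]
eef_rot: [0.995, -0.1, 0.001, 0.0]
ft_force: [0.1, 0.5, -3.7]
width: 0.294
gripper_force: 30.0
```

```bash
python3 - <<'E'
from h import *
o=observe();print(o['ee_pos'],R.from_quat(o['eef_rot']).as_matrix()[:2],o['ft_force'],o['width'])
T=np.load('pics/top0.npz')
print(onz(T,186,186.5,.005))
shot('side','side1')
E
```

```text
[ 0.61585218 -0.16293764  0.1787008 ] [[ 0.97982623 -0.19983429  0.00261134]
 [-0.1998316  -0.97982945 -0.00125409]] [ 0.11476925  0.45844427 -3.69072961] 0.2941331608583781
[0.59534071 0.13777079 0.005     ]
```

View pics/side1.png

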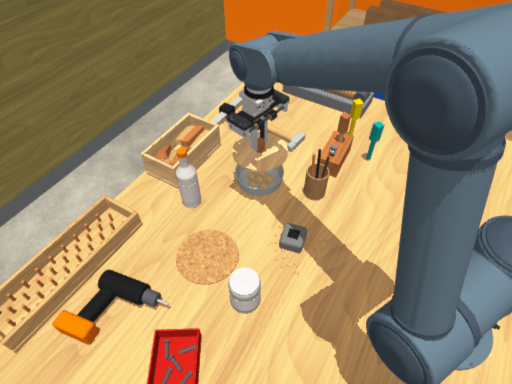

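The lid hangs level in the grip above the open bowl (260,178), with the balls inside, and the pad at (208,256) is free. Carrying it over.

move_arm:
  increments:
    - {"rot":[0,0,0],"delta_pos":[-0.01,-0.04,0],"hand":10}
    - {"rot":[0,0,0],"delta_pos":[-0.03,-0.12,0],"hand":10}
    - {"rot":[0,0,0],"delta_pos":[-0.06,-0.23,0],"hand":10}
    - {"rot":[0,0,0],"delta_pos":[-0.09,-0.35,0],"hand":10}
    - {"rot":[0,0,0],"delta_pos":[-0.13,-0.47,0],"hand":10}
    - {"rot":[0,0,0],"delta_pos":[-0.16,-0.59,0],"hand":10}
    - {"rot":[0,0,0],"delta_pos":[-0.19,-0.71,0],"hand":10}
    - {"rot":[0,0,0],"delta_pos":[-0.22,-0.82,0],"hand":10}
    - {"rot":[0,0,0],"delta_pos":[-0.25,-0.91,0],"hand":10}
    - {"rot":[0,0,0],"delta_pos":[-0.267,-0.96,0],"hand":10}
    - {"rot":[0,0,0],"delta_pos":[-0.267,-0.971,0],"hand":10}
    - {"rot":[0,0,0],"delta_pos":[-0.267,-0.971,0],"hand":10}

```text
time_s: 4.63
ee_pos: [0.594, 0.14, 0.176]
eef_rot: [0.995, -0.099, -0.001, 0.0]
ft_force: [0.3, -0.9, -2.4]
width: 0.293
gripper_force: 30.0
```

move_arm:
  increments:
    - {"rot":[0,0,0],"delta_pos":[0,0,0.06],"hand":10}
    - {"rot":[0,0,0],"delta_pos":[0,0,0.13],"hand":10}
    - {"rot":[0,0,0],"delta_pos":[0,0,0.2],"hand":10}
    - {"rot":[0,0,0],"delta_pos":[0,0,0.26],"hand":10}
    - {"rot":[0,0,0],"delta_pos":[0,0,0.31],"hand":10}
    - {"rot":[0,0,0],"delta_pos":[0,0,0.34],"hand":10}
    - {"rot":[0,0,0],"delta_pos":[0,0,0.36],"hand":10}
    - {"rot":[0,0,0],"delta_pos":[0,0,0.37],"hand":10}
    - {"rot":[0,0,0],"delta_pos":[0,0,0.37],"hand":10}

```text
time_s: 5.38
ee_pos: [0.595, 0.1383, 0.0659]
eef_rot: [0.995, -0.101, -0.0, 0.0]
ft_force: [-0.4, 0.7, -1.9]
width: 0.292
gripper_force: 30.0
```

```bash
python3 - <<'E'
from h import *
o=observe();print(o['ee_pos'],R.from_quat(o['eef_rot']).as_matrix()[:2],o['ft_force'],o['width'])
shot('side','side2');im,_=shot('top','top2')
a=cv2.imread('pics/side2.png')[190:310,150:310];b=im[140:260,110:310]
cv2.imwrite('pics/c3.png',np.hstack([cv2.resize(a,None,fx=2.2,fy=2.2),cv2.resize(b,None,fx=2.2,fy=2.2)]))
E
```

```text
[0.59497532 0.13834009 0.0658756 ] [[ 9.79697850e-01 -2.00479417e-01 -3.55552676e-04]
 [-2.00479459e-01 -9.79697902e-01 -8.74351709e-05]] [-0.41900813  0.70523607 -1.89542924] 0.29248112100889656
```

View pics/c3.png

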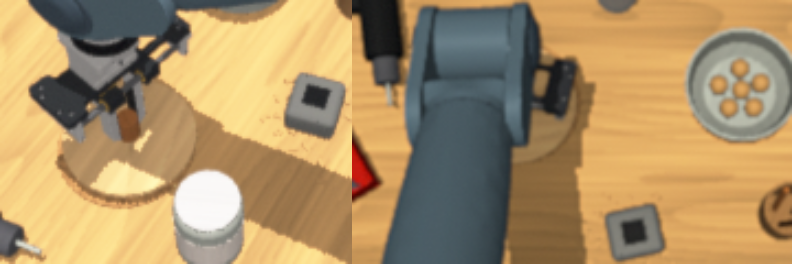

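The lid hovers level over the pad, concentric with it. In the top view the open bowl is at about (287,178) with five balls in a ring and one in the middle. Lowering the last 11 mm gently.

move_arm:
  increments:
    - {"rot":[0,0,0],"delta_pos":[0,0,0.012],"hand":10}
    - {"rot":[0,0,0],"delta_pos":[0,0,0.022],"hand":10}
    - {"rot":[0,0,0],"delta_pos":[0,0,0.03],"hand":10}
    - {"rot":[0,0,0],"delta_pos":[0,0,0.034],"hand":10}
    - {"rot":[0,0,0],"delta_pos":[0,0,0.038],"hand":10}
    - {"rot":[0,0,0],"delta_pos":[0,0,0.038],"hand":10}

```text
time_s: 5.98
ee_pos: [0.5948, 0.1389, 0.0552]
eef_rot: [0.995, -0.1, -0.001, 0.0]
ft_force: [-4.2, 0.4, 4.6]
width: 0.291
gripper_force: 30.0
```

```bash
python3 - <<'E'
from h import *
T=np.load('pics/top2.npz');t=cv2.imread('pics/top2.png')
b=cv2.resize(t[140:220,250:330],None,fx=4,fy=4,interpolation=cv2.INTER_CUBIC)
c=cv2.HoughCircles(cv2.cvtColor(b,cv2.COLOR_BGR2GRAY),cv2.HOUGH_GRADIENT,1,20,param1=80,param2=25,minRadius=60,maxRadius=115)
for u,v,r in c[0][:5]: print(r,250+(u+.5)/4-.5,140+(v+.5)/4-.5,onz(T,250+(u+.5)/4-.5,140+(v+.5)/4-.5,.06))
for u,v in[(741,88),(741,66),(761,82),(753,106),(728,107),(718,84)]: print(onz(T,(u-352)/2.2+110,v/2.2+140,.019)[:2])
S=np.load('pics/side1.npz');print(onz(S,260,178,.06))
E
```

```text
89.2 286.0 181.0 [ 0.60156071 -0.15734397  0.06      ]
101.4 287.5 176.0 [ 0.61628205 -0.16180038  0.06      ]
67.4 291.25 181.75 [ 0.59941402 -0.17238207  0.06      ]
74.5 281.0 178.25 [ 0.60959134 -0.14305647  0.06      ]
[ 0.61329617 -0.16280308]
[ 0.64371378 -0.16310922]
[ 0.62166124 -0.18982347]
[ 0.5886533  -0.17864637]
[ 0.5871602  -0.14510661]
[ 0.6186994 -0.1318788]
[ 0.5936109  -0.13390289  0.06      ]
```

The lid is down on the pad (the vertical force changed from -2 to +5 N). I'll release, rise and go above the rod.

move_arm:
  increments:
    - {"rot":[0,0,0],"delta_pos":[0,0,0.036],"hand":50}
    - {"rot":[0,0,0],"delta_pos":[0,0,0.0],"hand":50}
    - {"rot":[0,0,0],"delta_pos":[0,0,0.0],"hand":50}
    - {"rot":[0,0,0],"delta_pos":[0,0,0.0],"hand":50}
    - {"rot":[0,0,0],"delta_pos":[0,0,-0.07],"hand":60}
    - {"rot":[0,0,0],"delta_pos":[0,0,-0.17],"hand":60}
    - {"rot":[0,0,0],"delta_pos":[0,0,-0.3],"hand":60}
    - {"rot":[0,0,0],"delta_pos":[0,0,-0.43],"hand":60}
    - {"rot":[0,0,0],"delta_pos":[0,0,-0.57],"hand":60}
    - {"rot":[0,0,0],"delta_pos":[0,0,-0.57],"hand":60}
    - {"rot":[0,0,0],"delta_pos":[0,0,-0.57],"hand":60}

```text
time_s: 6.9
ee_pos: [0.5965, 0.1389, 0.2286]
eef_rot: [0.995, -0.1, 0.003, -0.0]
ft_force: [-0.3, 0.4, 0.1]
width: 0.638
gripper_force: 0.0
```

move_arm:
  increments:
    - {"rot":[0,0,0],"delta_pos":[-0.02,0.2,0],"hand":60}
    - {"rot":[0,0,0],"delta_pos":[-0.04,0.4,0],"hand":60}
    - {"rot":[0,0,0],"delta_pos":[-0.04,0.6,0],"hand":60}
    - {"rot":[0,0,0],"delta_pos":[-0.04,0.8,0],"hand":60}
    - {"rot":[0,0,0],"delta_pos":[-0.044,0.96,0],"hand":60}
    - {"rot":[0,0,0],"delta_pos":[-0.044,0.96,0],"hand":60}
    - {"rot":[0,0,0],"delta_pos":[-0.044,0.96,0],"hand":60}
    - {"rot":[0,0,0],"delta_pos":[-0.044,0.96,0],"hand":60}
    - {"rot":[0,0,0],"delta_pos":[-0.044,0.96,0],"hand":60}
    - {"rot":[0,0,0],"delta_pos":[-0.044,0.96,0],"hand":60}

```text
time_s: 7.73
ee_pos: [0.5237, -0.14, 0.2237]
eef_rot: [0.995, -0.101, -0.001, -0.001]
ft_force: [0.0, -0.5, -0.0]
width: 0.642
gripper_force: 0.0
```

move_arm:
  increments:
    - {"rot":[0,0,0],"delta_pos":[-0.02,0.2,0],"hand":60}
    - {"rot":[0,0,0],"delta_pos":[-0.04,0.4,0],"hand":60}
    - {"rot":[0,0,0],"delta_pos":[-0.04,0.6,0],"hand":60}
    - {"rot":[0,0,0],"delta_pos":[-0.04,0.8,0],"hand":60}
    - {"rot":[0,0,0],"delta_pos":[-0.044,0.96,0],"hand":60}
    - {"rot":[0,0,0],"delta_pos":[-0.044,0.96,0],"hand":60}
    - {"rot":[0,0,0],"delta_pos":[-0.044,0.96,0],"hand":60}
    - {"rot":[0,0,0],"delta_pos":[-0.044,0.96,0],"hand":60}
    - {"rot":[0,0,0],"delta_pos":[-0.044,0.96,0],"hand":60}
    - {"rot":[0,0,0],"delta_pos":[-0.044,0.96,0],"hand":60}

```text
time_s: 8.57
ee_pos: [0.4548, -0.4184, 0.2246]
eef_rot: [0.995, -0.099, -0.0, -0.001]
ft_force: [-0.1, 0.0, -0.2]
width: 0.637
gripper_force: 0.0
```

```bash
python3 - <<'E'
from h import *
o=observe();print(o['ee_pos'],R.from_quat(o['eef_rot']).as_matrix()[:2],o['joints'],o['ft_force'],o['width'])
im,p=shot('wrist','w3')
q,pad=proj(p,np.array([.4535,-.422,.16])),0;print(q)
x,y=int(q[0])-60,int(q[1])-45
a=cv2.resize(im[max(y,0):y+90,x:x+120],None,fx=3,fy=3,interpolation=cv2.INTER_CUBIC);print(x,y)
t,_=shot('top','top3')
b=cv2.resize(t[150:225,150:325],None,fx=2.4,fy=2.4,interpolation=cv2.INTER_CUBIC)
H=max(a.shape[0],b.shape[0]);f=lambda m:cv2.copyMakeBorder(m,0,H-m.shape[0],0,0,0)
cv2.imwrite('pics/c4.png',np.hstack([f(a),f(b)]))
E
```

```text
[ 0.4547617  -0.41840227  0.22463299] [[ 9.80217972e-01 -1.97919432e-01 -7.90961136e-04]
 [-1.97917680e-01 -9.80216832e-01  1.88501796e-03]] [-9.27227906e-01  1.77649126e-01  1.64719025e+00  5.14637580e-04
  1.31873587e+00  8.42673802e-01] [-0.07152086  0.01042206 -0.21397354] 0.6371039893090552
[262.63002386 212.95194721]
202 167
```

View pics/c4.png

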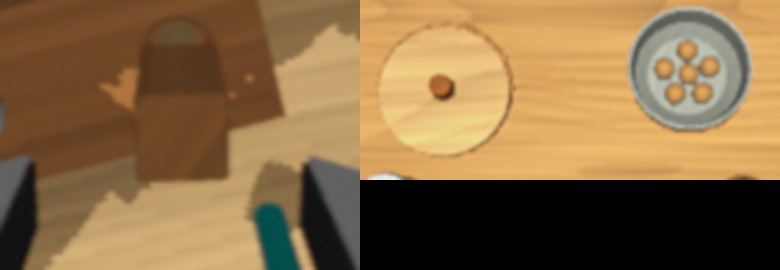

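The grip's top sits at (262.7,213), exactly where predicted, and its flats are parallel to the fingers. The top view shows the lid centred on the pad. Descending to grip.

move_arm:
  increments:
    - {"rot":[0,0,0],"delta_pos":[0,0.013,0.08],"hand":60}
    - {"rot":[0,0,0],"delta_pos":[0,0.013,0.16],"hand":60}
    - {"rot":[0,0,0],"delta_pos":[0,0.013,0.23],"hand":60}
    - {"rot":[0,0,0],"delta_pos":[0,0.013,0.269],"hand":60}
    - {"rot":[0,0,0],"delta_pos":[0,0.013,0.269],"hand":10}
    - {"rot":[0,0,0],"delta_pos":[0,0.013,0.269],"hand":10}
    - {"rot":[0,0,0],"delta_pos":[0,0.013,0.269],"hand":10}
    - {"rot":[0,0,0],"delta_pos":[0,0.013,0.269],"hand":10}
    - {"rot":[0,0,0],"delta_pos":[0,0.013,0.269],"hand":10}
    - {"rot":[0,0,0],"delta_pos":[0,0.013,0.269],"hand":10}
    - {"rot":[0,0,0],"delta_pos":[0,0.013,0.269],"hand":10}

```text
time_s: 9.58
ee_pos: [0.4536, -0.4247, 0.1463]
eef_rot: [0.995, -0.1, 0.001, 0.001]
ft_force: [-1.7, -0.2, 2.9]
width: 0.274
gripper_force: 30.0
```

```bash
python3 - <<'E'
from h import *
o=observe();print(o['ee_pos'],R.from_quat(o['eef_rot']).as_matrix(),o['ft_force'],o['torque'],o['width'])
E
```

```text
[ 0.45358541 -0.42470828  0.14625463] [[ 0.97980323 -0.1999599   0.00128836]
 [-0.1999579  -0.97980329 -0.00153283]
 [ 0.00156884  0.00124426 -0.999998  ]] [-1.72135213 -0.16093088  2.88012214] [0.14285586 0.03511025 0.01052309] 0.27410356168163763
```

move_arm:
  increments:
    - {"rot":[0,0,0],"delta_pos":[0,0,-0.04],"hand":10}
    - {"rot":[0,0,0],"delta_pos":[0,0,-0.08],"hand":10}
    - {"rot":[0,0,0],"delta_pos":[0,0,-0.13],"hand":10}
    - {"rot":[0,0,0],"delta_pos":[0,0,-0.18],"hand":10}
    - {"rot":[0,0,0],"delta_pos":[0,0,-0.23],"hand":10}
    - {"rot":[0,0,0],"delta_pos":[0,0,-0.28],"hand":10}
    - {"rot":[0,0,0],"delta_pos":[0,0,-0.31],"hand":10}
    - {"rot":[0,0,0],"delta_pos":[0,0,-0.333],"hand":10}
    - {"rot":[0,0,0],"delta_pos":[0,0,-0.333],"hand":10}

```text
time_s: 10.33
ee_pos: [0.4536, -0.4248, 0.2471]
eef_rot: [0.995, -0.1, 0.001, 0.001]
ft_force: [0.5, 0.6, -0.8]
width: 0.274
gripper_force: 30.0
```

```bash
python3 - <<'E'
from h import *
o=observe();print(o['ee_pos'],R.from_quat(o['eef_rot']).as_matrix(),o['ft_force'],o['torque'],o['width'])
shot('side','side3')
E
```

```text
[ 0.45361583 -0.42478058  0.24706262] [[ 0.97982021 -0.19987182  0.00190303]
 [-0.19986654 -0.97981955 -0.00264707]
 [ 0.00239371  0.0022133  -0.99999469]] [ 0.50390393  0.5794538  -0.80463527] [ 0.04887748 -0.01565003 -0.03005803] 0.27373890767945935
```

move_arm:
  increments:
    - {"rot":[0,0,0],"delta_pos":[0.03,-0.08,0],"hand":10}
    - {"rot":[0,0,0],"delta_pos":[0.07,-0.18,0],"hand":10}
    - {"rot":[0,0,0],"delta_pos":[0.12,-0.29,0],"hand":10}
    - {"rot":[0,0,0],"delta_pos":[0.16,-0.4,0],"hand":10}
    - {"rot":[0,0,0],"delta_pos":[0.2,-0.5,0],"hand":10}
    - {"rot":[0,0,0],"delta_pos":[0.24,-0.6,0],"hand":10}
    - {"rot":[0,0,0],"delta_pos":[0.28,-0.7,0],"hand":10}
    - {"rot":[0,0,0],"delta_pos":[0.32,-0.78,0],"hand":10}
    - {"rot":[0,0,0],"delta_pos":[0.35,-0.83,0],"hand":10}
    - {"rot":[0,0,0],"delta_pos":[0.35,-0.85,0],"hand":10}
    - {"rot":[0,0,0],"delta_pos":[0.35,-0.85,0],"hand":10}
    - {"rot":[0,0,0],"delta_pos":[0.35,-0.85,0],"hand":10}

```text
time_s: 11.38
ee_pos: [0.6063, -0.1955, 0.244]
eef_rot: [0.995, -0.1, -0.001, -0.0]
ft_force: [-0.6, -0.0, -2.0]
width: 0.283
gripper_force: 30.0
```

```bash
python3 - <<'E'
from h import *
o=observe();print(o['ee_pos'],R.from_quat(o['eef_rot']).as_matrix(),o['ft_force'],o['torque'],o['width'])
a,_=shot('side','side4');b,_=shot('wrist','w4')
cv2.imwrite('pics/c5.png',np.hstack([cv2.resize(a[60:220,190:350],None,fx=2.4,fy=2.4,interpolation=cv2.INTER_CUBIC),cv2.resize(b[30:350,90:440],(400,384))]))
E
```

```text
[ 0.60626673 -0.19549151  0.24401566] [[ 9.79817921e-01 -1.99885745e-01 -1.59103302e-03]
 [-1.99885506e-01 -9.79819212e-01  3.09960596e-04]
 [-1.62088142e-03  1.43194918e-05 -9.99998686e-01]] [-0.57572678 -0.02817508 -2.01028236] [ 0.0736697   0.01157852 -0.00382208] 0.282923353116128
```

View pics/c5.png

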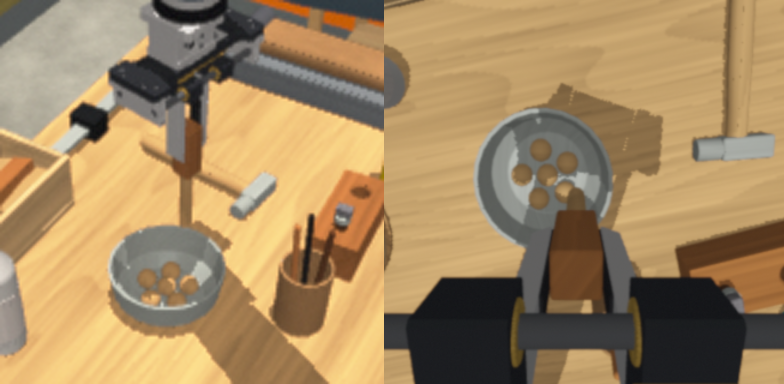

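The rod hangs upright in the grip, its foot at wrist (257,188) and side (267,152). The bowl with its six balls (one central, five around) lies ahead of it.

```bash
python3 - <<'E'
from h import *
np.set_printoptions(precision=4,suppress=True)
p=np.load('pics/w4.npz');S=np.load('pics/side4.npz')
c=lambda u,v:((u-384)*.875+90,v*320/384+30)
print('foot',tri([(S,267,152.5),(p,257,188)]))
for n,z,L in(('rim',.06,[(474,178),(611,178),(543,107),(543,252)]),('ball',.019,[(540,150),(567,163),(523,174),(547,175),(565,188),(540,199)])):
    q=np.array([onz(p,*c(*a),z) for a in L]);print(n,q[:,:2],q.mean(0))
# bowl rim fit: edge search on wrist & side/top views with a known circle
def fit(f,zs=(.06,),r=.076):
    im=cv2.GaussianBlur(cv2.cvtColor(cv2.imread(f'pics/{f}.png'),cv2.COLOR_BGR2HSV)[:,:,1],(3,3),0).astype(float); P=np.load(f'pics/{f}.npz'); th=np.radians(np.arange(0,360,4)); best=[]
    for x in np.arange(.602,.627,.001):
        for y in np.arange(-.175,-.15,.001):
            def ring(r): 
                uv=np.array([proj(P,np.array([x+r*np.cos(a),y+r*np.sin(a),.06])) for a in th]).astype(np.float32); return cv2.remap(im.astype(np.float32),uv[None,:,0],uv[None,:,1],1)[0]
            best.append((np.median(ring(r+.004)-ring(r-.004))+np.mean(np.clip(ring(r+.004)-ring(r-.004),-60,60)),x,y))
    best.sort(reverse=True);print(f,best[:2])
for f in('top3','w4','side4'): fit(f)
E
```

```text
foot (array([ 0.6079, -0.1966,  0.1071]), [np.float64(0.0013139459195850162), np.float64(0.0013139459195846749)])
rim [[ 0.6314 -0.0894]
 [ 0.6017 -0.2341]
 [ 0.6851 -0.1782]
 [ 0.5362 -0.1436]] [ 0.6136 -0.1613  0.06  ]
ball [[ 0.6408 -0.1602]
 [ 0.62   -0.1884]
 [ 0.6182 -0.1339]
 [ 0.6112 -0.1619]
 [ 0.5918 -0.18  ]
 [ 0.585  -0.1471]] [ 0.6112 -0.1619  0.019 ]
top3 [(np.float32(157.69043), np.float64(0.611), np.float64(-0.16099999999999998)), (np.float32(157.08154), np.float64(0.611), np.float64(-0.15999999999999998))]
w4 [(np.float32(151.98114), np.float64(0.612), np.float64(-0.16099999999999998)), (np.float32(151.85477), np.float64(0.611), np.float64(-0.16099999999999998))]
side4 [(np.float32(114.59328), np.float64(0.612), np.float64(-0.15799999999999997)), (np.float32(114.46657), np.float64(0.613), np.float64(-0.15899999999999997))]
```

Three fits agree on the bowl centre (0.612, -0.161). The gap between the balls is at about 40°, so I'll go over it and partway down.

move_arm:
  increments:
    - {"rot":[0,0,0],"delta_pos":[0.02,-0.07,0],"hand":10}
    - {"rot":[0,0,0],"delta_pos":[0.04,-0.14,0],"hand":10}
    - {"rot":[0,0,0],"delta_pos":[0.062,-0.207,0],"hand":10}
    - {"rot":[0,0,0],"delta_pos":[0.062,-0.207,0.04],"hand":10}
    - {"rot":[0,0,0],"delta_pos":[0.062,-0.207,0.1],"hand":10}
    - {"rot":[0,0,0],"delta_pos":[0.062,-0.207,0.15],"hand":10}
    - {"rot":[0,0,0],"delta_pos":[0.062,-0.207,0.19],"hand":10}
    - {"rot":[0,0,0],"delta_pos":[0.062,-0.207,0.19],"hand":10}
    - {"rot":[0,0,0],"delta_pos":[0.062,-0.207,0.19],"hand":10}

```text
time_s: 12.23
ee_pos: [0.6368, -0.1389, 0.1869]
eef_rot: [0.995, -0.101, -0.001, -0.0]
ft_force: [-0.3, 1.0, -1.1]
width: 0.273
gripper_force: 30.0
```

```bash
python3 - <<'E'
from h import *
np.set_printoptions(precision=4,suppress=True)
for i in range(3):
    o=observe();print(o['ee_pos'],o['ft_force'],o['width']); camera('top')
E
```

```text
[ 0.6368 -0.1389  0.1869] [-0.2758  0.9516 -1.109 ] 0.27345647105411564
[ 0.6376 -0.139   0.1882] [-0.5053 -0.57   -0.9646] 0.2737794063781012
[ 0.638  -0.1389  0.1889] [-0.0214 -0.1851 -1.3371] 0.2773455878793874
```

move_arm:
  increments:
    - {"rot":[0,0,0],"delta_pos":[0,0,0.03],"hand":10}
    - {"rot":[0,0,0],"delta_pos":[0,0,0.055],"hand":10}
    - {"rot":[0,0,0],"delta_pos":[0,0,0.075],"hand":10}
    - {"rot":[0,0,0],"delta_pos":[0,0,0.09],"hand":10}
    - {"rot":[0,0,0],"delta_pos":[0,0,0.105],"hand":10}
    - {"rot":[0,0,0],"delta_pos":[0,0,0.118],"hand":10}
    - {"rot":[0,0,0],"delta_pos":[0,0,0.128],"hand":10}
    - {"rot":[0,0,0],"delta_pos":[0,0,0.135],"hand":10}
    - {"rot":[0,0,0],"delta_pos":[0,0,0.135],"hand":10}

```text
time_s: 13.13
ee_pos: [0.6374, -0.138, 0.1468]
eef_rot: [0.995, -0.1, -0.0, -0.0]
ft_force: [-0.7, -0.3, -0.9]
width: 0.272
gripper_force: 30.0
```

```bash
python3 - <<'E'
from h import *
np.set_printoptions(precision=4,suppress=True)
o=observe();print(o['ee_pos'],o['ft_force'],o['width'])
# stir: foot radius 29 about bowl centre; tool axes x=(.98,-.2) y=(-.2,-.98)
C=np.array([.612,-.161]);A=np.array([[.98,-.2],[-.2,-.98]])
a0=40.;pos=lambda a:C+.029*np.array([np.cos(np.radians(a)),np.sin(np.radians(a))])
cur=np.array([.6378,-.1392])
for k in range(0,4):
    q=[]
    for i in range(1,13):
        a=a0+90*k+90*i/12
        q.append((A@(pos(a)-(cur if k==0 else pos(a0+90*k)))/.3).round(3).tolist())
    print(q)
E
```

```text
[ 0.6374 -0.138   0.1468] [-0.6569 -0.2872 -0.9037] 0.2721702520645835
[[-0.02, 0.006], [-0.031, -0.0], [-0.043, -0.005], [-0.056, -0.007], [-0.068, -0.008], [-0.081, -0.008], [-0.093, -0.005], [-0.105, -0.002], [-0.117, 0.004], [-0.127, 0.011], [-0.137, 0.019], [-0.145, 0.028]]
[[-0.007, 0.01], [-0.013, 0.022], [-0.017, 0.034], [-0.02, 0.046], [-0.021, 0.059], [-0.02, 0.071], [-0.018, 0.084], [-0.014, 0.096], [-0.009, 0.107], [-0.002, 0.118], [0.006, 0.127], [0.016, 0.136]]
[[0.01, 0.007], [0.022, 0.013], [0.034, 0.017], [0.046, 0.02], [0.059, 0.021], [0.071, 0.02], [0.084, 0.018], [0.096, 0.014], [0.107, 0.009], [0.118, 0.002], [0.127, -0.006], [0.136, -0.016]]
[[0.007, -0.01], [0.013, -0.022], [0.017, -0.034], [0.02, -0.046], [0.021, -0.059], [0.02, -0.071], [0.018, -0.084], [0.014, -0.096], [0.009, -0.107], [0.002, -0.118], [-0.006, -0.127], [-0.016, -0.136]]
```

Foot is down near the floor with no contact force. I'll start stirring with the first quarter.

move_arm:
  increments:
    - {"rot":[0,0,0],"delta_pos":[-0.012,0.0,0],"hand":10}
    - {"rot":[0,0,0],"delta_pos":[-0.028,-0.003,0],"hand":10}
    - {"rot":[0,0,0],"delta_pos":[-0.043,-0.005,0],"hand":10}
    - {"rot":[0,0,0],"delta_pos":[-0.056,-0.007,0],"hand":10}
    - {"rot":[0,0,0],"delta_pos":[-0.068,-0.008,0],"hand":10}
    - {"rot":[0,0,0],"delta_pos":[-0.081,-0.008,0],"hand":10}
    - {"rot":[0,0,0],"delta_pos":[-0.093,-0.005,0],"hand":10}
    - {"rot":[0,0,0],"delta_pos":[-0.105,-0.002,0],"hand":10}
    - {"rot":[0,0,0],"delta_pos":[-0.117,0.004,0],"hand":10}
    - {"rot":[0,0,0],"delta_pos":[-0.127,0.011,0],"hand":10}
    - {"rot":[0,0,0],"delta_pos":[-0.137,0.019,0],"hand":10}
    - {"rot":[0,0,0],"delta_pos":[-0.145,0.028,0],"hand":10}

```text
time_s: 14.13
ee_pos: [0.5935, -0.1383, 0.1479]
eef_rot: [0.995, -0.1, 0.001, 0.0]
ft_force: [1.3, -1.1, 0.5]
width: 0.28
gripper_force: 30.0
```

```bash
python3 - <<'E'
from h import *
o=observe();d=o['ee_pos'][:2]-[.612,-.161];print(o['ee_pos'],np.hypot(*d),np.degrees(np.arctan2(d[1],d[0])),o['ft_force'],o['torque'],o['width'])
E
```

```text
[ 0.59351514 -0.1382528   0.14792119] 0.02931083431132176 129.09804304967105 [ 1.31135433 -1.0713091   0.49856652] [-0.41286137 -0.63248296  0.00772632] 0.27959423699189745
```

Right on the circle with small forces. The next three quarters complete turn one.

move_arm:
  increments:
    - {"rot":[0,0,0],"delta_pos":[-0.007,0.01,0],"hand":10}
    - {"rot":[0,0,0],"delta_pos":[-0.013,0.022,0],"hand":10}
    - {"rot":[0,0,0],"delta_pos":[-0.017,0.034,0],"hand":10}
    - {"rot":[0,0,0],"delta_pos":[-0.02,0.046,0],"hand":10}
    - {"rot":[0,0,0],"delta_pos":[-0.021,0.059,0],"hand":10}
    - {"rot":[0,0,0],"delta_pos":[-0.02,0.071,0],"hand":10}
    - {"rot":[0,0,0],"delta_pos":[-0.018,0.084,0],"hand":10}
    - {"rot":[0,0,0],"delta_pos":[-0.014,0.096,0],"hand":10}
    - {"rot":[0,0,0],"delta_pos":[-0.009,0.107,0],"hand":10}
    - {"rot":[0,0,0],"delta_pos":[-0.002,0.118,0],"hand":10}
    - {"rot":[0,0,0],"delta_pos":[0.006,0.127,0],"hand":10}
    - {"rot":[0,0,0],"delta_pos":[0.016,0.136,0],"hand":10}

```text
time_s: 15.13
ee_pos: [0.5903, -0.1788, 0.1476]
eef_rot: [0.995, -0.1, 0.0, -0.0]
ft_force: [1.4, 0.8, 0.5]
width: 0.271
gripper_force: 30.0
```

move_arm:
  increments:
    - {"rot":[0,0,0],"delta_pos":[0.01,0.007,0],"hand":10}
    - {"rot":[0,0,0],"delta_pos":[0.022,0.013,0],"hand":10}
    - {"rot":[0,0,0],"delta_pos":[0.034,0.017,0],"hand":10}
    - {"rot":[0,0,0],"delta_pos":[0.046,0.02,0],"hand":10}
    - {"rot":[0,0,0],"delta_pos":[0.059,0.021,0],"hand":10}
    - {"rot":[0,0,0],"delta_pos":[0.071,0.02,0],"hand":10}
    - {"rot":[0,0,0],"delta_pos":[0.084,0.018,0],"hand":10}
    - {"rot":[0,0,0],"delta_pos":[0.096,0.014,0],"hand":10}
    - {"rot":[0,0,0],"delta_pos":[0.107,0.009,0],"hand":10}
    - {"rot":[0,0,0],"delta_pos":[0.118,0.002,0],"hand":10}
    - {"rot":[0,0,0],"delta_pos":[0.127,-0.006,0],"hand":10}
    - {"rot":[0,0,0],"delta_pos":[0.136,-0.016,0],"hand":10}

```text
time_s: 16.13
ee_pos: [0.6312, -0.1823, 0.1475]
eef_rot: [0.995, -0.1, 0.0, 0.0]
ft_force: [-3.2, -0.3, 0.1]
width: 0.278
gripper_force: 30.0
```

move_arm:
  increments:
    - {"rot":[0,0,0],"delta_pos":[0.007,-0.01,0],"hand":10}
    - {"rot":[0,0,0],"delta_pos":[0.013,-0.022,0],"hand":10}
    - {"rot":[0,0,0],"delta_pos":[0.017,-0.034,0],"hand":10}
    - {"rot":[0,0,0],"delta_pos":[0.02,-0.046,0],"hand":10}
    - {"rot":[0,0,0],"delta_pos":[0.021,-0.059,0],"hand":10}
    - {"rot":[0,0,0],"delta_pos":[0.02,-0.071,0],"hand":10}
    - {"rot":[0,0,0],"delta_pos":[0.018,-0.084,0],"hand":10}
    - {"rot":[0,0,0],"delta_pos":[0.014,-0.096,0],"hand":10}
    - {"rot":[0,0,0],"delta_pos":[0.009,-0.107,0],"hand":10}
    - {"rot":[0,0,0],"delta_pos":[0.002,-0.118,0],"hand":10}
    - {"rot":[0,0,0],"delta_pos":[-0.006,-0.127,0],"hand":10}
    - {"rot":[0,0,0],"delta_pos":[-0.016,-0.136,0],"hand":10}

```text
time_s: 17.13
ee_pos: [0.6341, -0.1408, 0.1474]
eef_rot: [0.995, -0.101, 0.0, -0.0]
ft_force: [-1.1, -1.3, 0.9]
width: 0.274
gripper_force: 30.0
```

```bash
cat > fit.py <<'E'
from h import *
def fit(f,r=.076,z=.06,c=(.612,-.161)):
    im=cv2.GaussianBlur(cv2.cvtColor(cv2.imread(f'pics/{f}.png'),cv2.COLOR_BGR2HSV)[:,:,1],(3,3),0).astype(np.float32); P=np.load(f'pics/{f}.npz'); th=np.radians(np.arange(0,360,4)); best=[]
    for x in c[0]+np.arange(-.012,.0121,.001):
        for y in c[1]+np.arange(-.012,.0121,.001):
            def ring(r):
                uv=np.array([proj(P,np.array([x+r*np.cos(a),y+r*np.sin(a),z])) for a in th]).astype(np.float32); return cv2.remap(im,uv[None,:,0],uv[None,:,1],1)[0]
            d=ring(r+.004)-ring(r-.004); best.append((round(float(np.median(d)+np.mean(np.clip(d,-60,60))),1),round(x,4),round(y,4)))
    best.sort(reverse=True);print(f,best[:2])
E
python3 - <<'E'
from fit import *
o=observe();d=o['ee_pos'][:2]-[.612,-.161];print(o['ee_pos'],np.hypot(*d),np.degrees(np.arctan2(d[1],d[0])),o['ft_force'],o['width'])
shot('side','side5');fit('side5');shot('wrist','w5');fit('w5')
E
```

```text
[ 0.63412797 -0.1407865   0.14741682] 0.02997052736304199 42.41112563803881 [-1.09042177 -1.34957424  0.88470459] 0.27446345267945704
side5 [(97.7, np.float64(0.612), np.float64(-0.158)), (97.2, np.float64(0.611), np.float64(-0.158))]
w5 [(140.9, np.float64(0.613), np.float64(-0.161)), (140.8, np.float64(0.612), np.float64(-0.161))]
```

One turn is done, the bowl has not moved (its fits are unchanged), and forces are small. Turn two.

move_arm:
  increments:
    - {"rot":[0,0,0],"delta_pos":[-0.01,-0.007,0],"hand":10}
    - {"rot":[0,0,0],"delta_pos":[-0.022,-0.013,0],"hand":10}
    - {"rot":[0,0,0],"delta_pos":[-0.034,-0.017,0],"hand":10}
    - {"rot":[0,0,0],"delta_pos":[-0.046,-0.02,0],"hand":10}
    - {"rot":[0,0,0],"delta_pos":[-0.059,-0.021,0],"hand":10}
    - {"rot":[0,0,0],"delta_pos":[-0.071,-0.02,0],"hand":10}
    - {"rot":[0,0,0],"delta_pos":[-0.084,-0.018,0],"hand":10}
    - {"rot":[0,0,0],"delta_pos":[-0.096,-0.014,0],"hand":10}
    - {"rot":[0,0,0],"delta_pos":[-0.107,-0.009,0],"hand":10}
    - {"rot":[0,0,0],"delta_pos":[-0.118,-0.002,0],"hand":10}
    - {"rot":[0,0,0],"delta_pos":[-0.127,0.006,0],"hand":10}
    - {"rot":[0,0,0],"delta_pos":[-0.136,0.016,0],"hand":10}

```text
time_s: 18.23
ee_pos: [0.5933, -0.1379, 0.1475]
eef_rot: [0.995, -0.1, 0.0, 0.0]
ft_force: [2.9, 0.7, -0.4]
width: 0.273
gripper_force: 30.0
```

move_arm:
  increments:
    - {"rot":[0,0,0],"delta_pos":[-0.007,0.01,0],"hand":10}
    - {"rot":[0,0,0],"delta_pos":[-0.013,0.022,0],"hand":10}
    - {"rot":[0,0,0],"delta_pos":[-0.017,0.034,0],"hand":10}
    - {"rot":[0,0,0],"delta_pos":[-0.02,0.046,0],"hand":10}
    - {"rot":[0,0,0],"delta_pos":[-0.021,0.059,0],"hand":10}
    - {"rot":[0,0,0],"delta_pos":[-0.02,0.071,0],"hand":10}
    - {"rot":[0,0,0],"delta_pos":[-0.018,0.084,0],"hand":10}
    - {"rot":[0,0,0],"delta_pos":[-0.014,0.096,0],"hand":10}
    - {"rot":[0,0,0],"delta_pos":[-0.009,0.107,0],"hand":10}
    - {"rot":[0,0,0],"delta_pos":[-0.002,0.118,0],"hand":10}
    - {"rot":[0,0,0],"delta_pos":[0.006,0.127,0],"hand":10}
    - {"rot":[0,0,0],"delta_pos":[0.016,0.136,0],"hand":10}

```text
time_s: 19.23
ee_pos: [0.5901, -0.1787, 0.1473]
eef_rot: [0.995, -0.1, -0.0, -0.0]
ft_force: [0.8, 0.7, -0.7]
width: 0.275
gripper_force: 30.0
```

move_arm:
  increments:
    - {"rot":[0,0,0],"delta_pos":[0.01,0.007,0],"hand":10}
    - {"rot":[0,0,0],"delta_pos":[0.022,0.013,0],"hand":10}
    - {"rot":[0,0,0],"delta_pos":[0.034,0.017,0],"hand":10}
    - {"rot":[0,0,0],"delta_pos":[0.046,0.02,0],"hand":10}
    - {"rot":[0,0,0],"delta_pos":[0.059,0.021,0],"hand":10}
    - {"rot":[0,0,0],"delta_pos":[0.071,0.02,0],"hand":10}
    - {"rot":[0,0,0],"delta_pos":[0.084,0.018,0],"hand":10}
    - {"rot":[0,0,0],"delta_pos":[0.096,0.014,0],"hand":10}
    - {"rot":[0,0,0],"delta_pos":[0.107,0.009,0],"hand":10}
    - {"rot":[0,0,0],"delta_pos":[0.118,0.002,0],"hand":10}
    - {"rot":[0,0,0],"delta_pos":[0.127,-0.006,0],"hand":10}
    - {"rot":[0,0,0],"delta_pos":[0.136,-0.016,0],"hand":10}

```text
time_s: 20.23
ee_pos: [0.6313, -0.1823, 0.1475]
eef_rot: [0.995, -0.1, 0.0, 0.0]
ft_force: [-1.1, 0.3, 0.2]
width: 0.27
gripper_force: 30.0
```

move_arm:
  increments:
    - {"rot":[0,0,0],"delta_pos":[0.007,-0.01,0],"hand":10}
    - {"rot":[0,0,0],"delta_pos":[0.013,-0.022,0],"hand":10}
    - {"rot":[0,0,0],"delta_pos":[0.017,-0.034,0],"hand":10}
    - {"rot":[0,0,0],"delta_pos":[0.02,-0.046,0],"hand":10}
    - {"rot":[0,0,0],"delta_pos":[0.021,-0.059,0],"hand":10}
    - {"rot":[0,0,0],"delta_pos":[0.02,-0.071,0],"hand":10}
    - {"rot":[0,0,0],"delta_pos":[0.018,-0.084,0],"hand":10}
    - {"rot":[0,0,0],"delta_pos":[0.014,-0.096,0],"hand":10}
    - {"rot":[0,0,0],"delta_pos":[0.009,-0.107,0],"hand":10}
    - {"rot":[0,0,0],"delta_pos":[0.002,-0.118,0],"hand":10}
    - {"rot":[0,0,0],"delta_pos":[-0.006,-0.127,0],"hand":10}
    - {"rot":[0,0,0],"delta_pos":[-0.016,-0.136,0],"hand":10}

```text
time_s: 21.23
ee_pos: [0.6342, -0.1408, 0.1474]
eef_rot: [0.995, -0.1, 0.0, 0.0]
ft_force: [-0.1, -1.0, -0.9]
width: 0.277
gripper_force: 30.0
```

```bash
python3 - <<'E'
from fit import *
o=observe();d=o['ee_pos'][:2]-[.612,-.161];print(o['ee_pos'],np.hypot(*d),np.degrees(np.arctan2(d[1],d[0])),o['ft_force'],o['width'])
shot('wrist','w6');fit('w6')
E
```

```text
[ 0.63417881 -0.14081103  0.14742601] 0.029991564046876418 42.3110290956528 [-0.12304344 -1.01392166 -0.88324836] 0.27697498174560786
w6 [(141.6, np.float64(0.611), np.float64(-0.16)), (141.5, np.float64(0.61), np.float64(-0.16))]
```

Turn three, plus an extra quarter for margin.

move_arm:
  increments:
    - {"rot":[0,0,0],"delta_pos":[-0.01,-0.007,0],"hand":10}
    - {"rot":[0,0,0],"delta_pos":[-0.022,-0.013,0],"hand":10}
    - {"rot":[0,0,0],"delta_pos":[-0.034,-0.017,0],"hand":10}
    - {"rot":[0,0,0],"delta_pos":[-0.046,-0.02,0],"hand":10}
    - {"rot":[0,0,0],"delta_pos":[-0.059,-0.021,0],"hand":10}
    - {"rot":[0,0,0],"delta_pos":[-0.071,-0.02,0],"hand":10}
    - {"rot":[0,0,0],"delta_pos":[-0.084,-0.018,0],"hand":10}
    - {"rot":[0,0,0],"delta_pos":[-0.096,-0.014,0],"hand":10}
    - {"rot":[0,0,0],"delta_pos":[-0.107,-0.009,0],"hand":10}
    - {"rot":[0,0,0],"delta_pos":[-0.118,-0.002,0],"hand":10}
    - {"rot":[0,0,0],"delta_pos":[-0.127,0.006,0],"hand":10}
    - {"rot":[0,0,0],"delta_pos":[-0.136,0.016,0],"hand":10}

```text
time_s: 22.28
ee_pos: [0.5923, -0.137, 0.1465]
eef_rot: [0.995, -0.1, -0.001, -0.001]
ft_force: [-0.4, -0.8, -0.3]
width: 0.272
gripper_force: 30.0
```

move_arm:
  increments:
    - {"rot":[0,0,0],"delta_pos":[-0.007,0.01,0],"hand":10}
    - {"rot":[0,0,0],"delta_pos":[-0.013,0.022,0],"hand":10}
    - {"rot":[0,0,0],"delta_pos":[-0.017,0.034,0],"hand":10}
    - {"rot":[0,0,0],"delta_pos":[-0.02,0.046,0],"hand":10}
    - {"rot":[0,0,0],"delta_pos":[-0.021,0.059,0],"hand":10}
    - {"rot":[0,0,0],"delta_pos":[-0.02,0.071,0],"hand":10}
    - {"rot":[0,0,0],"delta_pos":[-0.018,0.084,0],"hand":10}
    - {"rot":[0,0,0],"delta_pos":[-0.014,0.096,0],"hand":10}
    - {"rot":[0,0,0],"delta_pos":[-0.009,0.107,0],"hand":10}
    - {"rot":[0,0,0],"delta_pos":[-0.002,0.118,0],"hand":10}
    - {"rot":[0,0,0],"delta_pos":[0.006,0.127,0],"hand":10}
    - {"rot":[0,0,0],"delta_pos":[0.016,0.136,0],"hand":10}

```text
time_s: 23.28
ee_pos: [0.5893, -0.1789, 0.1467]
eef_rot: [0.995, -0.1, -0.001, 0.0]
ft_force: [-0.6, 0.1, -0.8]
width: 0.274
gripper_force: 30.0
```

move_arm:
  increments:
    - {"rot":[0,0,0],"delta_pos":[0.01,0.007,0],"hand":10}
    - {"rot":[0,0,0],"delta_pos":[0.022,0.013,0],"hand":10}
    - {"rot":[0,0,0],"delta_pos":[0.034,0.017,0],"hand":10}
    - {"rot":[0,0,0],"delta_pos":[0.046,0.02,0],"hand":10}
    - {"rot":[0,0,0],"delta_pos":[0.059,0.021,0],"hand":10}
    - {"rot":[0,0,0],"delta_pos":[0.071,0.02,0],"hand":10}
    - {"rot":[0,0,0],"delta_pos":[0.084,0.018,0],"hand":10}
    - {"rot":[0,0,0],"delta_pos":[0.096,0.014,0],"hand":10}
    - {"rot":[0,0,0],"delta_pos":[0.107,0.009,0],"hand":10}
    - {"rot":[0,0,0],"delta_pos":[0.118,0.002,0],"hand":10}
    - {"rot":[0,0,0],"delta_pos":[0.127,-0.006,0],"hand":10}
    - {"rot":[0,0,0],"delta_pos":[0.136,-0.016,0],"hand":10}

```text
time_s: 24.28
ee_pos: [0.631, -0.1817, 0.1471]
eef_rot: [0.995, -0.1, -0.0, -0.0]
ft_force: [-1.5, 0.7, -0.5]
width: 0.278
gripper_force: 30.0
```

move_arm:
  increments:
    - {"rot":[0,0,0],"delta_pos":[0.007,-0.01,0],"hand":10}
    - {"rot":[0,0,0],"delta_pos":[0.013,-0.022,0],"hand":10}
    - {"rot":[0,0,0],"delta_pos":[0.017,-0.034,0],"hand":10}
    - {"rot":[0,0,0],"delta_pos":[0.02,-0.046,0],"hand":10}
    - {"rot":[0,0,0],"delta_pos":[0.021,-0.059,0],"hand":10}
    - {"rot":[0,0,0],"delta_pos":[0.02,-0.071,0],"hand":10}
    - {"rot":[0,0,0],"delta_pos":[0.018,-0.084,0],"hand":10}
    - {"rot":[0,0,0],"delta_pos":[0.014,-0.096,0],"hand":10}
    - {"rot":[0,0,0],"delta_pos":[0.009,-0.107,0],"hand":10}
    - {"rot":[0,0,0],"delta_pos":[0.002,-0.118,0],"hand":10}
    - {"rot":[0,0,0],"delta_pos":[-0.006,-0.127,0],"hand":10}
    - {"rot":[0,0,0],"delta_pos":[-0.016,-0.136,0],"hand":10}

```text
time_s: 25.28
ee_pos: [0.6345, -0.1406, 0.1475]
eef_rot: [0.995, -0.1, 0.001, -0.0]
ft_force: [-0.3, 0.3, -0.3]
width: 0.278
gripper_force: 30.0
```

move_arm:
  increments:
    - {"rot":[0,0,0],"delta_pos":[-0.01,-0.007,0],"hand":10}
    - {"rot":[0,0,0],"delta_pos":[-0.022,-0.013,0],"hand":10}
    - {"rot":[0,0,0],"delta_pos":[-0.034,-0.017,0],"hand":10}
    - {"rot":[0,0,0],"delta_pos":[-0.046,-0.02,0],"hand":10}
    - {"rot":[0,0,0],"delta_pos":[-0.059,-0.021,0],"hand":10}
    - {"rot":[0,0,0],"delta_pos":[-0.071,-0.02,0],"hand":10}
    - {"rot":[0,0,0],"delta_pos":[-0.071,-0.02,0],"hand":10}
    - {"rot":[0,0,0],"delta_pos":[-0.071,-0.02,0],"hand":10}

```text
time_s: 25.95
ee_pos: [0.6145, -0.1311, 0.1474]
eef_rot: [0.995, -0.101, 0.0, 0.0]
ft_force: [-0.3, -0.3, -1.0]
width: 0.276
gripper_force: 30.0
```

move_arm:
  increments:
    - {"rot":[0,0,0],"delta_pos":[0,0,-0.03],"hand":10}
    - {"rot":[0,0,0],"delta_pos":[0,0,-0.07],"hand":10}
    - {"rot":[0,0,0],"delta_pos":[0,0,-0.12],"hand":10}
    - {"rot":[0,0,0],"delta_pos":[0,0,-0.18],"hand":10}
    - {"rot":[0,0,0],"delta_pos":[0,0,-0.25],"hand":10}
    - {"rot":[0,0,0],"delta_pos":[0,0,-0.3],"hand":10}
    - {"rot":[0,0,0],"delta_pos":[0,0,-0.333],"hand":10}
    - {"rot":[0,0,0],"delta_pos":[0,0,-0.333],"hand":10}
    - {"rot":[0,0,0],"delta_pos":[0,0,-0.333],"hand":10}

```text
time_s: 26.7
ee_pos: [0.6149, -0.1311, 0.2481]
eef_rot: [0.995, -0.1, 0.001, 0.0]
ft_force: [-1.0, -0.1, -0.9]
width: 0.272
gripper_force: 30.0
```

```bash
python3 - <<'E'
from fit import *
np.set_printoptions(precision=4,suppress=True)
for i in range(3):
    o=observe();print(o['ee_pos'],R.from_quat(o['eef_rot']).as_matrix()[:2].round(4).tolist(),o['ft_force'],o['width']); shot(['wrist','side','top'][i],'z%d'%i)
fit('z0');fit('z1')
E
```

```text
[ 0.6149 -0.1311  0.2481] [[0.9798, -0.1998, 0.0013], [-0.1998, -0.9798, -0.0005]] [-1.0088 -0.1287 -0.9498] 0.2718122457687496
[ 0.6143 -0.1309  0.2467] [[0.9798, -0.1999, -0.0008], [-0.1999, -0.9798, 0.0004]] [ 0.6591  0.0058 -1.2934] 0.2759035452892107
[ 0.614  -0.1308  0.246 ] [[0.9798, -0.1998, -0.002], [-0.1998, -0.9798, 0.0008]] [ 0.079   0.199  -1.1499] 0.27333635956245966
z0 [(151.1, np.float64(0.612), np.float64(-0.16)), (151.1, np.float64(0.612), np.float64(-0.161))]
z1 [(108.9, np.float64(0.612), np.float64(-0.158)), (108.6, np.float64(0.612), np.float64(-0.159))]
```

Stirring is complete and the rod is out, with the bowl unmoved. Carrying the rod back over the hole.

move_arm:
  increments:
    - {"rot":[0,0,0],"delta_pos":[-0.03,0.08,0],"hand":10}
    - {"rot":[0,0,0],"delta_pos":[-0.06,0.18,0],"hand":10}
    - {"rot":[0,0,0],"delta_pos":[-0.09,0.28,0],"hand":10}
    - {"rot":[0,0,0],"delta_pos":[-0.12,0.38,0],"hand":10}
    - {"rot":[0,0,0],"delta_pos":[-0.15,0.48,0],"hand":10}
    - {"rot":[0,0,0],"delta_pos":[-0.18,0.58,0],"hand":10}
    - {"rot":[0,0,0],"delta_pos":[-0.21,0.68,0],"hand":10}
    - {"rot":[0,0,0],"delta_pos":[-0.24,0.77,0],"hand":10}
    - {"rot":[0,0,0],"delta_pos":[-0.26,0.83,0],"hand":10}

```text
time_s: 27.6
ee_pos: [0.4866, -0.3611, 0.2459]
eef_rot: [0.995, -0.101, -0.001, -0.0]
ft_force: [0.0, -1.3, -0.1]
width: 0.272
gripper_force: 30.0
```

move_arm:
  increments:
    - {"rot":[0,0,0],"delta_pos":[-0.03,0.09,0],"hand":10}
    - {"rot":[0,0,0],"delta_pos":[-0.05,0.16,0],"hand":10}
    - {"rot":[0,0,0],"delta_pos":[-0.065,0.21,0],"hand":10}
    - {"rot":[0,0,0],"delta_pos":[-0.073,0.23,0],"hand":10}
    - {"rot":[0,0,0],"delta_pos":[-0.073,0.23,0],"hand":10}
    - {"rot":[0,0,0],"delta_pos":[-0.073,0.23,0],"hand":10}

```text
time_s: 28.1
ee_pos: [0.4533, -0.422, 0.2468]
eef_rot: [0.995, -0.1, -0.0, -0.001]
ft_force: [0.6, 0.4, -1.0]
width: 0.275
gripper_force: 30.0
```

```bash
python3 - <<'E'
from fit import *
np.set_printoptions(precision=4,suppress=True)
P=[]
for i in range(4):
    o=observe();P.append(o['ee_pos']);shot(['wrist','side','top','top'][i],'y%d'%i)
print(np.array(P),np.mean(P,0),o['ft_force'],o['width'])
# balls: count in top image
t=cv2.imread('pics/y2.png');h=cv2.cvtColor(t,cv2.COLOR_BGR2HSV)
T=np.load('pics/y2.npz');u,v=proj(T,np.array([.612,-.161,.03])).astype(int)
m=cv2.inRange(h[v-22:v+22,u-22:u+22],(5,90,90),(25,255,255));m=cv2.erode(cv2.resize(m,None,fx=4,fy=4),np.ones((9,9)))
n,l,s,c=cv2.connectedComponentsWithStats(m)
for k in range(1,n):
    if s[k,4]>60: print(s[k,4],onz(T,u-22+c[k,0]/4,v-22+c[k,1]/4,.019)[:2]-[.612,-.161])
# rod foot edge columns in wrist/side near prediction
for f in('y0','y1'):
    p=np.load(f'pics/{f}.npz');print(f,proj(p,np.array([.4530,-.4225,.112])),proj(p,np.array([.4535,-.422,.06])))
E
```

```text
[[ 0.4533 -0.422   0.2468]
 [ 0.4536 -0.4217  0.2469]
 [ 0.4538 -0.4216  0.2471]
 [ 0.4538 -0.4216  0.2472]] [ 0.4536 -0.4217  0.247 ] [0.7103 0.3332 0.0145] 0.2758335234192591
388 [0.0636 0.06  ]
164 [ 0.0675 -0.0608]
2480 [-0.003  -0.0139]
1200 [-0.0239  0.0252]
620 [-0.0524  0.0579]
220 [-0.0565 -0.0573]
y0 [258.4047 191.2685] [257.7887 180.4457]
y1 [343.3484 127.0972] [340.4188 139.4186]
```

move_arm:
  increments:
    - {"rot":[0,0,0],"delta_pos":[-0.001,0.001,0.05],"hand":10}
    - {"rot":[0,0,0],"delta_pos":[-0.001,0.001,0.1],"hand":10}
    - {"rot":[0,0,0],"delta_pos":[-0.001,0.001,0.14],"hand":10}
    - {"rot":[0,0,0],"delta_pos":[-0.001,0.001,0.16],"hand":10}
    - {"rot":[0,0,0],"delta_pos":[-0.001,0.001,0.175],"hand":10}
    - {"rot":[0,0,0],"delta_pos":[-0.001,0.001,0.19],"hand":10}
    - {"rot":[0,0,0],"delta_pos":[-0.001,0.001,0.2],"hand":10}
    - {"rot":[0,0,0],"delta_pos":[-0.001,0.001,0.2],"hand":10}

```text
time_s: 28.97
ee_pos: [0.4528, -0.4227, 0.187]
eef_rot: [0.995, -0.1, -0.0, -0.0]
ft_force: [0.1, 0.4, -0.2]
width: 0.279
gripper_force: 30.0
```

```bash
python3 - <<'E'
from h import *
for i in range(3):
    o=observe();print(o['ee_pos'],o['ft_force'],o['torque'],o['width']);camera('top')
E
```

```text
[ 0.45278217 -0.42274064  0.1869695 ] [ 0.08309638  0.43937313 -0.23363387] [ 0.04869976  0.0004061  -0.06586722] 0.2785623264807233
[ 0.45287976 -0.42293024  0.18739967] [-0.00702602 -0.78923978 -1.33128214] [0.04410871 0.0646165  0.01761249] 0.27739186618662776
[ 0.45299766 -0.42303591  0.18771412] [ 1.19729565 -1.50908735 -1.40777496] [0.04639093 0.00604105 0.0344381 ] 0.2740346068763548
```

The foot is inside the hole mouth with no force. Lowering to the hole's floor.

move_arm:
  increments:
    - {"rot":[0,0,0],"delta_pos":[0,0,0.03],"hand":10}
    - {"rot":[0,0,0],"delta_pos":[0,0,0.06],"hand":10}
    - {"rot":[0,0,0],"delta_pos":[0,0,0.085],"hand":10}
    - {"rot":[0,0,0],"delta_pos":[0,0,0.105],"hand":10}
    - {"rot":[0,0,0],"delta_pos":[0,0,0.12],"hand":10}
    - {"rot":[0,0,0],"delta_pos":[0,0,0.128],"hand":10}
    - {"rot":[0,0,0],"delta_pos":[0,0,0.134],"hand":10}
    - {"rot":[0,0,0],"delta_pos":[0,0,0.138],"hand":10}
    - {"rot":[0,0,0],"delta_pos":[0,0,0.138],"hand":10}

```text
time_s: 29.87
ee_pos: [0.453, -0.4231, 0.1463]
eef_rot: [0.995, -0.1, 0.0, 0.0]
ft_force: [-0.2, -1.5, -0.3]
width: 0.274
gripper_force: 30.0
```

```bash
python3 - <<'E'
from h import *
for i in range(3):
    o=observe();print(o['ee_pos'],o['ft_force'],o['torque'],o['width']);camera('top')
E
```

```text
[ 0.45303198 -0.42309298  0.1463025 ] [-0.19788774 -1.49523986 -0.27988449] [0.02692726 0.012215   0.03742951] 0.27367901247493787
[ 0.4530431 -0.4230707  0.1462658] [-0.05062673 -0.51252876  0.32779496] [ 0.12586729  0.06022258 -0.00103661] 0.27523783893289183
[ 0.45302702 -0.42310516  0.14629475] [-0.07983352  1.15068978  1.50261791] [ 0.05463929 -0.00173955  0.04412117] 0.2752263003140531
```

move_arm:
  increments:
    - {"rot":[0,0,0],"delta_pos":[0,0,0.004],"hand":10}
    - {"rot":[0,0,0],"delta_pos":[0,0,0.006],"hand":10}
    - {"rot":[0,0,0],"delta_pos":[0,0,0.006],"hand":10}
    - {"rot":[0,0,0],"delta_pos":[0,0,0.003],"hand":50}
    - {"rot":[0,0,0],"delta_pos":[0,0,0.003],"hand":50}
    - {"rot":[0,0,0],"delta_pos":[0,0,0.003],"hand":60}
    - {"rot":[0,0,0],"delta_pos":[0,0,0.003],"hand":60}
    - {"rot":[0,0,0],"delta_pos":[0,0,-0.05],"hand":60}
    - {"rot":[0,0,0],"delta_pos":[0,0,-0.13],"hand":60}
    - {"rot":[0,0,0],"delta_pos":[0,0,-0.22],"hand":60}
    - {"rot":[0,0,0],"delta_pos":[0,0,-0.27],"hand":60}
    - {"rot":[0,0,0],"delta_pos":[0,0,-0.27],"hand":60}

```text
time_s: 31.02
ee_pos: [0.4541, -0.4246, 0.2312]
eef_rot: [0.995, -0.1, 0.003, 0.003]
ft_force: [0.6, -0.1, -0.1]
width: 0.642
gripper_force: 0.0
```

```bash
python3 - <<'E'
from fit import *
o=observe();print(o['ee_pos'],o['ft_force'],o['width']);shot('wrist','v0');shot('side','v1')
# rod in side view vs. start: best shift of the grip patch
a=cv2.imread('pics/side0.png')[108:140,334:360]
b=cv2.imread('pics/v1.png')[95:155,320:375]
r=cv2.matchTemplate(b,a,cv2.TM_CCOEFF_NORMED);_,m,_,l=cv2.minMaxLoc(r);print(m,l[0]+320-334,l[1]+95-108)
E
```

```text
[ 0.45412031 -0.42455651  0.23122145] [ 0.62284611 -0.12917511 -0.12232611] 0.6415415541097204
0.9046704173088074 0 0
```

move_arm:
  increments:
    - {"rot":[0,0,0],"delta_pos":[0.02,-0.1,0],"hand":60}
    - {"rot":[0,0,0],"delta_pos":[0.03,-0.24,0],"hand":60}
    - {"rot":[0,0,0],"delta_pos":[0.04,-0.37,0],"hand":60}
    - {"rot":[0,0,0],"delta_pos":[0.04,-0.5,0],"hand":60}
    - {"rot":[0,0,0],"delta_pos":[0.04,-0.63,0],"hand":60}
    - {"rot":[0,0,0],"delta_pos":[0.045,-0.76,0],"hand":60}
    - {"rot":[0,0,0],"delta_pos":[0.045,-0.89,0],"hand":60}
    - {"rot":[0,0,0],"delta_pos":[0.045,-0.965,0],"hand":60}
    - {"rot":[0,0,0],"delta_pos":[0.045,-0.965,0],"hand":60}

```text
time_s: 31.87
ee_pos: [0.5232, -0.1375, 0.2243]
eef_rot: [0.995, -0.098, -0.002, -0.001]
ft_force: [0.1, 0.6, 0.2]
width: 0.636
gripper_force: 0.0
```

move_arm:
  increments:
    - {"rot":[0,0,0],"delta_pos":[0.02,-0.1,0],"hand":60}
    - {"rot":[0,0,0],"delta_pos":[0.03,-0.24,0],"hand":60}
    - {"rot":[0,0,0],"delta_pos":[0.04,-0.37,0],"hand":60}
    - {"rot":[0,0,0],"delta_pos":[0.04,-0.5,0],"hand":60}
    - {"rot":[0,0,0],"delta_pos":[0.04,-0.63,0],"hand":60}
    - {"rot":[0,0,0],"delta_pos":[0.045,-0.76,0],"hand":60}
    - {"rot":[0,0,0],"delta_pos":[0.045,-0.89,0],"hand":60}
    - {"rot":[0,0,0],"delta_pos":[0.045,-0.95,0],"hand":60}
    - {"rot":[0,0,0],"delta_pos":[0.045,-0.965,0],"hand":60}
    - {"rot":[0,0,0],"delta_pos":[0.045,-0.965,0],"hand":60}

```text
time_s: 32.7
ee_pos: [0.5945, 0.1391, 0.225]
eef_rot: [0.995, -0.1, -0.001, 0.0]
ft_force: [-0.2, -0.2, -0.6]
width: 0.641
gripper_force: 0.0
```

```bash
python3 - <<'E'
from h import *
np.set_printoptions(precision=4,suppress=True)
for i in range(3):
    o=observe();print(o['ee_pos'],o['ft_force'],o['width']); im,p=shot('wrist','u%d'%i)
q=proj(p,np.array([.595,.1385,.057]));print(q);u,v=q.astype(int)
g=im[v-25:v+25,u-30:u+30];h=cv2.cvtColor(g,cv2.COLOR_BGR2HSV)[:,:,2]
_,m=cv2.threshold(cv2.GaussianBlur(h,(3,3),0),0,255,cv2.THRESH_BINARY_INV+cv2.THRESH_OTSU)
n,l,s,c=cv2.connectedComponentsWithStats(m)
for k in range(1,n): print(s[k],c[k]+[u-30,v-25])
E
```

```text
[0.5945 0.1391 0.225 ] [-0.1788 -0.1509 -0.6103] 0.6405014806198139
[0.5946 0.1381 0.2254] [-0.3603 -0.1504  0.0401] 0.6368550370916599
[0.5947 0.1375 0.2258] [ 0.1584 -0.2792 -1.3168] 0.6437761439517661
[256.6585 183.5734]
[   0    0   60   50 2131] [255.641  177.7926]
```

The rod stands as at the start (its image patch shows zero shift). I'm over the knob again, so descend and grip.

move_arm:
  increments:
    - {"rot":[0,0,0],"delta_pos":[0,0,0.1],"hand":60}
    - {"rot":[0,0,0],"delta_pos":[0,0,0.22],"hand":60}
    - {"rot":[0,0,0],"delta_pos":[0,0,0.34],"hand":60}
    - {"rot":[0,0,0],"delta_pos":[0,0,0.44],"hand":60}
    - {"rot":[0,0,0],"delta_pos":[0,0,0.51],"hand":60}
    - {"rot":[0,0,0],"delta_pos":[0,0,0.545],"hand":60}
    - {"rot":[0,0,0],"delta_pos":[0,0,0.56],"hand":60}
    - {"rot":[0,0,0],"delta_pos":[0,0,0.56],"hand":10}
    - {"rot":[0,0,0],"delta_pos":[0,0,0.56],"hand":10}
    - {"rot":[0,0,0],"delta_pos":[0,0,0.56],"hand":10}
    - {"rot":[0,0,0],"delta_pos":[0,0,0.56],"hand":10}
    - {"rot":[0,0,0],"delta_pos":[0,0,0.56],"hand":10}

```text
time_s: 33.85
ee_pos: [0.5958, 0.1392, 0.0602]
eef_rot: [0.995, -0.1, 0.001, -0.0]
ft_force: [1.0, -0.7, -0.8]
width: 0.32
gripper_force: 0.0
```

move_arm:
  increments:
    - {"rot":[0,0,0],"delta_pos":[0,0,0],"hand":10}
    - {"rot":[0,0,0],"delta_pos":[0,0,0],"hand":10}
    - {"rot":[0,0,0],"delta_pos":[0,0,0],"hand":10}

```text
time_s: 34.1
ee_pos: [0.5957, 0.1391, 0.06]
eef_rot: [0.995, -0.1, 0.001, -0.0]
ft_force: [-1.1, -0.5, 6.5]
width: 0.287
gripper_force: 30.0
```

```bash
python3 - <<'E'
from h import *
for i in range(3):
    o=observe();print(o['ee_pos'],o['ft_force'],o['torque'],o['width']);camera('top')
E
```

```text
[0.59567404 0.13912546 0.05998818] [-1.13367008 -0.49700423  6.49655895] [-0.05217155  0.27912821 -0.01036281] 0.28699318413412817
[0.59569205 0.13909619 0.05998602] [-0.93717236 -0.61304804  6.03392613] [-0.11926201  0.23353613  0.06213139] 0.2923714992467265
[0.59570639 0.13909052 0.06002003] [-0.62688611 -0.5894621   5.33137521] [-0.1181443   0.28308146 -0.00317165] 0.29176491264467247
```

move_arm:
  increments:
    - {"rot":[0,0,0],"delta_pos":[0,0,-0.03],"hand":10}
    - {"rot":[0,0,0],"delta_pos":[0,0,-0.08],"hand":10}
    - {"rot":[0,0,0],"delta_pos":[0,0,-0.15],"hand":10}
    - {"rot":[0,0,0],"delta_pos":[0,0,-0.22],"hand":10}
    - {"rot":[0,0,0],"delta_pos":[0,0,-0.29],"hand":10}
    - {"rot":[0,0,0],"delta_pos":[0,0,-0.36],"hand":10}
    - {"rot":[0,0,0],"delta_pos":[0,0,-0.4],"hand":10}
    - {"rot":[0,0,0],"delta_pos":[0,0,-0.42],"hand":10}
    - {"rot":[0,0,0],"delta_pos":[0,0,-0.42],"hand":10}

```text
time_s: 35.0
ee_pos: [0.5955, 0.1392, 0.186]
eef_rot: [0.995, -0.1, 0.001, -0.0]
ft_force: [0.3, 0.7, -2.0]
width: 0.292
gripper_force: 30.0
```

```bash
python3 - <<'E'
from fit import *
for i in range(2):
    o=observe();print(o['ee_pos'],o['ft_force'],o['torque'],o['width']);shot(['side','top'][i],'t%d'%i)
for f in('top3','u2','v1'):fit(f,r=.081,z=.020,c=(.595,.139))
fit('top0',r=.081,z=.068,c=(.613,-.162)); fit('w2',r=.081,z=.068,c=(.613,-.162))
fit('t0',r=.081,z=.147,c=(.596,.139))
E
```

```text
[0.59545706 0.13919333 0.1860145 ] [ 0.25326827  0.69036113 -2.03062797] [ 0.05780061 -0.02002841  0.07223697] 0.29179424543490334
[0.59475819 0.139138   0.18455594] [ 0.36157571  0.56689902 -2.61188848] [-0.00895502  0.01961766  0.02031945] 0.29142012290858704
top3 [(43.0, np.float64(0.589), np.float64(0.14)), (42.9, np.float64(0.59), np.float64(0.14))]
u2 [(42.7, np.float64(0.589), np.float64(0.14)), (42.6, np.float64(0.588), np.float64(0.14))]
v1 [(57.8, np.float64(0.591), np.float64(0.139)), (57.5, np.float64(0.591), np.float64(0.14))]
top0 [(35.5, np.float64(0.611), np.float64(-0.161)), (35.5, np.float64(0.61), np.float64(-0.161))]
w2 [(30.1, np.float64(0.611), np.float64(-0.159)), (29.5, np.float64(0.612), np.float64(-0.159))]
t0 [(20.6, np.float64(0.589), np.float64(0.144)), (20.4, np.float64(0.59), np.float64(0.144))]
```

The lid centre lies 5 mm behind the TCP, the same offset as at the first grip. So the target over the bowl is TCP (0.6165, -0.162).

move_arm:
  increments:
    - {"rot":[0,0,0],"delta_pos":[0.01,0.04,0],"hand":10}
    - {"rot":[0,0,0],"delta_pos":[0.03,0.12,0],"hand":10}
    - {"rot":[0,0,0],"delta_pos":[0.06,0.23,0],"hand":10}
    - {"rot":[0,0,0],"delta_pos":[0.09,0.35,0],"hand":10}
    - {"rot":[0,0,0],"delta_pos":[0.13,0.47,0],"hand":10}
    - {"rot":[0,0,0],"delta_pos":[0.16,0.59,0],"hand":10}
    - {"rot":[0,0,0],"delta_pos":[0.19,0.71,0],"hand":10}
    - {"rot":[0,0,0],"delta_pos":[0.22,0.82,0],"hand":10}
    - {"rot":[0,0,0],"delta_pos":[0.25,0.91,0],"hand":10}
    - {"rot":[0,0,0],"delta_pos":[0.272,0.96,0],"hand":10}
    - {"rot":[0,0,0],"delta_pos":[0.272,0.969,0],"hand":10}
    - {"rot":[0,0,0],"delta_pos":[0.272,0.969,0],"hand":10}

```text
time_s: 36.1
ee_pos: [0.6163, -0.1626, 0.1838]
eef_rot: [0.995, -0.101, -0.001, -0.001]
ft_force: [0.7, 1.0, -2.3]
width: 0.291
gripper_force: 30.0
```

```bash
python3 - <<'E'
from fit import *
P=[]
for i in range(4):
    o=observe();P.append(o['ee_pos']);shot(['side','wrist','top','side'][i],'s%d'%i)
print(np.array(P).round(4),o['ft_force'],o['width'])
fit('s3',r=.081,z=.147,c=(.612,-.161));fit('s3',r=.076,z=.06)
E
```

```text
[[ 0.6163 -0.1626  0.1838]
 [ 0.6164 -0.1614  0.184 ]
 [ 0.6165 -0.1608  0.1842]
 [ 0.6166 -0.1604  0.1844]] [-0.1091946   0.53002059 -2.10239628] 0.29094143767261227
s3 [(2.2, np.float64(0.613), np.float64(-0.162)), (2.1, np.float64(0.612), np.float64(-0.162))]
s3 [(40.9, np.float64(0.605), np.float64(-0.149)), (38.2, np.float64(0.604), np.float64(-0.149))]
```

move_arm:
  increments:
    - {"rot":[0,0,0],"delta_pos":[0,0.003,0.05],"hand":10}
    - {"rot":[0,0,0],"delta_pos":[0,0.003,0.1],"hand":10}
    - {"rot":[0,0,0],"delta_pos":[0,0.003,0.15],"hand":10}
    - {"rot":[0,0,0],"delta_pos":[0,0.003,0.18],"hand":10}
    - {"rot":[0,0,0],"delta_pos":[0,0.003,0.2],"hand":10}
    - {"rot":[0,0,0],"delta_pos":[0,0.003,0.212],"hand":10}
    - {"rot":[0,0,0],"delta_pos":[0,0.003,0.222],"hand":10}
    - {"rot":[0,0,0],"delta_pos":[0,0.003,0.232],"hand":10}
    - {"rot":[0,0,0],"delta_pos":[0,0.003,0.24],"hand":10}
    - {"rot":[0,0,0],"delta_pos":[0,0.003,0.24],"hand":10}

```text
time_s: 37.13
ee_pos: [0.6167, -0.1629, 0.1128]
eef_rot: [0.995, -0.1, -0.0, -0.0]
ft_force: [-0.0, 0.3, -0.9]
width: 0.29
gripper_force: 30.0
```

```bash
python3 - <<'E'
from h import *
for i in range(3):
    o=observe();print(o['ee_pos'],o['ft_force'],o['torque'],o['width']);camera('top')
E
```

```text
[ 0.61666135 -0.16293238  0.11279117] [-0.03895516  0.32933495 -0.88339851] [ 0.0691564   0.01281202 -0.03646424] 0.29038746280667793
[ 0.61670303 -0.16299335  0.11296807] [ 0.16834496  0.07168898 -2.17226184] [0.05436045 0.00066306 0.01836341] 0.28893142083128465
[ 0.61682627 -0.16306067  0.11317696] [-0.00190182  0.13529366 -1.37769305] [-0.00551541 -0.00883434 -0.03542953] 0.2859411626107288
```

move_arm:
  increments:
    - {"rot":[0,0,0],"delta_pos":[0,0,0.006],"hand":10}
    - {"rot":[0,0,0],"delta_pos":[0,0,0.011],"hand":10}
    - {"rot":[0,0,0],"delta_pos":[0,0,0.015],"hand":10}
    - {"rot":[0,0,0],"delta_pos":[0,0,0.018],"hand":10}
    - {"rot":[0,0,0],"delta_pos":[0,0,0.018],"hand":10}
    - {"rot":[0,0,0],"delta_pos":[0,0,0.018],"hand":10}

```text
time_s: 37.78
ee_pos: [0.6166, -0.1629, 0.1077]
eef_rot: [0.995, -0.1, -0.0, 0.0]
ft_force: [-2.1, 0.5, 0.7]
width: 0.29
gripper_force: 30.0
```

```bash
python3 - <<'E'
from h import *
for i in range(3):
    o=observe();print(o['ee_pos'],o['ft_force'],o['torque'],o['width']);camera('top')
E
```

```text
[ 0.61664426 -0.16294809  0.10774958] [-2.12817734  0.52074147  0.67623174] [0.11224662 0.26757836 0.05692491] 0.2898508669746962
[ 0.61663882 -0.16292553  0.10770442] [-1.60821314  0.93928959  1.84417876] [ 0.15650316  0.33392062 -0.00379415] 0.2933602395922144
[ 0.61663702 -0.16294174  0.10771147] [-1.34459095  0.30856956  1.45941102] [0.17422955 0.34204176 0.02367193] 0.292251697524558
```

The force and height (0.108) show the lid seated. I'll release, rise and check.

move_arm:
  increments:
    - {"rot":[0,0,0],"delta_pos":[0,0,0.002],"hand":10}
    - {"rot":[0,0,0],"delta_pos":[0,0,0],"hand":50}
    - {"rot":[0,0,0],"delta_pos":[0,0,0],"hand":60}
    - {"rot":[0,0,0],"delta_pos":[0,0,0],"hand":70}
    - {"rot":[0,0,0],"delta_pos":[0,0,0],"hand":70}
    - {"rot":[0,0,0],"delta_pos":[0,0,-0.04],"hand":70}
    - {"rot":[0,0,0],"delta_pos":[0,0,-0.12],"hand":70}
    - {"rot":[0,0,0],"delta_pos":[0,0,-0.24],"hand":70}
    - {"rot":[0,0,0],"delta_pos":[0,0,-0.36],"hand":70}
    - {"rot":[0,0,0],"delta_pos":[0,0,-0.48],"hand":70}
    - {"rot":[0,0,0],"delta_pos":[0,0,-0.5],"hand":70}
    - {"rot":[0,0,0],"delta_pos":[0,0,-0.5],"hand":70}

```text
time_s: 38.93
ee_pos: [0.6184, -0.1637, 0.2625]
eef_rot: [0.995, -0.1, 0.004, 0.001]
ft_force: [-0.8, -0.8, -0.5]
width: 0.748
gripper_force: 0.0
```

```bash
python3 - <<'E'
from fit import *
o=observe();print(o['ee_pos'],o['ft_force'],o['width'])
shot('wrist','r0');a,_=shot('side','r1');shot('top','r2')
for z in(.062,.068,.074): fit('r0',r=.081,z=z,c=(.612,-.161)); fit('r1',r=.081,z=z,c=(.612,-.161))
b=cv2.imread('pics/side0.png')
for n,(x,y,w,h) in dict(lid=(230,148,60,50),rod=(334,108,26,32),glue=(175,145,28,64),tin=(226,266,38,48),tape=(278,222,32,32),hammer=(245,115,62,38)).items():
    r=cv2.matchTemplate(a[y-12:y+h+12,x-12:x+w+12],b[y:y+h,x:x+w],cv2.TM_CCOEFF_NORMED);_,m,_,l=cv2.minMaxLoc(r);print(n,round(m,3),l[0]-12,l[1]-12)
E
```

```text
[ 0.61842025 -0.16369897  0.26247452] [-0.81266232 -0.83021571 -0.50565976] 0.7475650505420206
r0 [(34.8, np.float64(0.609), np.float64(-0.162)), (34.5, np.float64(0.609), np.float64(-0.161))]
r1 [(15.9, np.float64(0.603), np.float64(-0.149)), (15.5, np.float64(0.604), np.float64(-0.149))]
r0 [(35.2, np.float64(0.61), np.float64(-0.161)), (35.2, np.float64(0.61), np.float64(-0.162))]
r1 [(8.4, np.float64(0.6), np.float64(-0.149)), (7.8, np.float64(0.601), np.float64(-0.149))]
r0 [(32.6, np.float64(0.612), np.float64(-0.161)), (32.6, np.float64(0.612), np.float64(-0.162))]
r1 [(5.6, np.float64(0.612), np.float64(-0.162)), (5.6, np.float64(0.611), np.float64(-0.162))]
lid 0.513 0 0
rod 0.961 0 0
glue 1.0 0 0
tin 1.0 0 0
tape 0.79 0 0
hammer 0.715 0 0
```

The lid is centred on the bowl at the right height, and the lid, rod and bystanders all show zero image shift from the start. Handing in.

```bash
python3 -c "
from cell import finish_job;print(finish_job())"
```

```text
the job is handed in; nothing more can be done
None
```

I handed the job in at about 39 s of the 72 s allowed, with no verdict returned. The balls got just over three full counter-clockwise turns, the rod is back in its hole, and the lid is seated on the bowl, which did not move in the image checks. The side view shows no shift in the rod, glue, tin, tape or hammer, and my last rough look at the balls, before the lid went back on, gave no sign of one missing.

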